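Read the specimen labels with the hand-held code reader

TASK

To book in the two core specimens, first move the white bottle that hides one label and leave it standing upright on the bench, well clear of the space in front of both labels. Then take the hand-held code reader from its cradle and read the label of the tall specimen, then that of the short one: point the reader's window square at the middle of the leaning label from 5 to 10 cm away and hold it still for a full second each time, touching neither stand with it. Finally lay the reader back in its cradle the same way round and let go, leaving the specimens standing and the other things where they are.

Things in the scene. Friction and masses are not known exactly. Their poses are not given: they have to be found in the camera images.
- reader: Hand-held code reader: grey bar 160 long (x) with flat sides 34 wide (y) and 30 high, black nose head (the front 36 mm) 40 wide x 32 high; 0.16 kg. Origin: middle of its length on its underside. x points out of the nose, z up. The beam leaves along x.
- reader_nose (a point): Centre of the window in the reader's nose: 79 mm ahead (x) and 16 mm above the reader's origin; same axes as the reader.
- cradle: Fixed black cradle: base 130 (x) x 64 (y) x 8 high, origin at the centre of its underside. Two saddles 14 long at x = -50 and +50 carry the reader's underside at 27 mm height between outward-leaning cheeks that end 43 mm high, 60 mm over their outer edges; between the saddles the reader's sides are free for the fingers. The reader lies centred on it, its x along the cradle's x.
- label_1: Printed paper label with black bars, 64 wide x 46 high, on the board of stand_1. Origin: centre of the printed face. z points out of the face (level front of the stand, and 20 degrees upward), x up the slope, y along its width.
- label_2: Printed paper label with black bars, 64 wide x 46 high, on the board of stand_2. Origin: centre of the printed face. z points out of the face (level front of the stand, and 20 degrees upward), x up the slope, y along its width.
- stand_1: Fixed grey specimen stand at the right of the bench, its front towards the robot. Base 120 (x) x 90 (y) x 12; origin: centre of its underside; front = -x. A board 76 wide leaning back 20 degrees rises at the front to 88 mm, its label centred 40 mm before the origin, 56 mm up. A specimen stands in a low collar 22 mm behind the origin.
- stand_2: Fixed grey specimen stand in the aisle between two pressure controllers, its front towards the robot's right; the controllers beside it are 195 mm high: come from above. Base 120 (x) x 90 (y) x 12; origin: centre of its underside; front = -x. A board 76 wide leaning back 20 degrees rises at the front to 88 mm, its label centred 40 mm before the origin, 56 mm up. A specimen stands in a low collar 22 mm behind the origin.
- tall_specimen: Tall round core, grey stone between steel end caps, 50 diameter x 120 high, loose on one of the stands (either). Origin: centre of its underside.
- short_specimen: Short round core, the same but 50 high, on the other stand. Origin: centre of its underside.
- bottle: White plastic bottle with black cap, 54 diameter x 100 high with straight sides up to about 57 mm; 0.22 kg. Origin: centre of its underside. It starts in front of label_1. It is out of the way when its origin is not within the area 140 wide and 260 long that begins at a stand's origin and runs out to the stand's front. Bare bench to stand it on: the aisle behind stand_2, origin at x 0.487 to 0.535, y 0.34 to 0.42 m, clear of weight_a.
- sample_cap: Bystander: round pale cap with a hose stub, 62 x 81 x 36 high, origin at its underside.
- weight_a: Bystander: brass weight with a knob, 36 diameter x 40 high, origin at its underside.
- ptfe_tape: Bystander: black roll of tape, 59 diameter x 19 high, origin at its underside.

How it is judged:
On the way, in this order (a step that is already met when the one before it is completed fails the run):
1. the bottle stands upright, released, out of the way of both labels (not (x of bottle in the frame of stand_1 between -0.26 and 0 m and y of bottle in the frame of stand_1 between -0.07 and 0.07 m) and not (x of bottle in the frame of stand_2 between -0.26 and 0 m and y of bottle in the frame of stand_2 between -0.07 and 0.07 m) and angle between bottle's own z axis and vertical below 0.1 rad and height (world z) of bottle between -0.006 and 0.006 m and linear speed of bottle below 0.02 m/s and contact force between bottle and the fingers below 0.2 N), for 0.2 s.
2. the reader is held still for a second, aimed square at the middle of the tall specimen's label, 50 to 110 mm away (((horizontal distance between tall_specimen and stand_1 below 0.05 m and (x of label_1 in the frame of reader_nose between 0.05 and 0.11 m and y of label_1 in the frame of reader_nose between -0.012 and 0.012 m and z of label_1 in the frame of reader_nose between -0.012 and 0.012 m and z of reader_nose in the frame of label_1 above 0.04 m and angle between the x axis of reader and the z axis of label_1, either way round below 0.2 rad and linear speed of reader below 0.03 m/s and angular speed of reader below 0.25 rad/s)) or (horizontal distance between tall_specimen and stand_2 below 0.05 m and (x of label_2 in the frame of reader_nose between 0.05 and 0.11 m and y of label_2 in the frame of reader_nose between -0.012 and 0.012 m and z of label_2 in the frame of reader_nose between -0.012 and 0.012 m and z of reader_nose in the frame of label_2 above 0.04 m and angle between the x axis of reader and the z axis of label_2, either way round below 0.2 rad and linear speed of reader below 0.03 m/s and angular speed of reader below 0.25 rad/s)))), for 1 s.
3. the same at the short specimen's label (((horizontal distance between short_specimen and stand_1 below 0.05 m and (x of label_1 in the frame of reader_nose between 0.05 and 0.11 m and y of label_1 in the frame of reader_nose between -0.012 and 0.012 m and z of label_1 in the frame of reader_nose between -0.012 and 0.012 m and z of reader_nose in the frame of label_1 above 0.04 m and angle between the x axis of reader and the z axis of label_1, either way round below 0.2 rad and linear speed of reader below 0.03 m/s and angular speed of reader below 0.25 rad/s)) or (horizontal distance between short_specimen and stand_2 below 0.05 m and (x of label_2 in the frame of reader_nose between 0.05 and 0.11 m and y of label_2 in the frame of reader_nose between -0.012 and 0.012 m and z of label_2 in the frame of reader_nose between -0.012 and 0.012 m and z of reader_nose in the frame of label_2 above 0.04 m and angle between the x axis of reader and the z axis of label_2, either way round below 0.2 rad and linear speed of reader below 0.03 m/s and angular speed of reader below 0.25 rad/s)))), for 1 s.
At the end, for the whole second after the job is handed in: Reader released at rest in its cradle, nose as at the start (within 12 mm along, 6 mm across, 0.1 rad); bottle upright, released on the bench, outside the areas 140 mm wide that run 260 mm out in front of the stands' origins; both specimens upright on their stands (all of step 1 and x of reader in the frame of cradle between -0.012 and 0.012 m and y of reader in the frame of cradle between -0.006 and 0.006 m and z of reader in the frame of cradle between 0.022 and 0.032 m and x of reader_nose in the frame of cradle above 0.06 m and angle between the x axis of reader and the x axis of cradle, either way round below 0.1 rad and angle between reader's own z axis and vertical below 0.1 rad and linear speed of reader below 0.02 m/s and (horizontal distance between tall_specimen and stand_1 below 0.05 m or horizontal distance between tall_specimen and stand_2 below 0.05 m) and (horizontal distance between short_specimen and stand_1 below 0.05 m or horizontal distance between short_specimen and stand_2 below 0.05 m) and angle between each of tall_specimen, short_specimen's own z axis and vertical below 0.15 rad and contact force between reader and the fingers below 0.2 N); the robot touches nothing.
It fails at once if the reader knocks against a stand (more than 2 N) (contact force between reader and stand_1 above 2 N or contact force between reader and stand_2 above 2 N).
It fails at once if the bottle is tipped over (more than 0.6 rad) (angle between bottle's own z axis and vertical above 0.6 rad).
It fails at once if a specimen is moved by more than 15 mm (distance of any of tall_specimen, short_specimen from where it was at the start of the episode above 0.015 m).
It fails at once if a bystander is moved by more than 30 mm (distance of any of sample_cap, weight_a, ptfe_tape from where it was at the start of the episode above 0.03 m).
It also fails if it takes over 72 s, if anything falls off the work surface, if the arm or the gripper's body presses on something with over 40 N, if the wrist force passes 120 N, or if a joint passes its speed limit or range.

ROBOT

A 6-joint arm with a two-finger parallel gripper is mounted at the origin on a cart in front of the work surface, level with it; the furniture and walls round the work are solid. World frame = base frame: x ahead of the robot, y to its left, z up, the work surface at z = 0. Lengths are in m, angles in rad, forces in N, time in s.
With the tool pointing down it reaches from about 0.375 to 0.975 m from the base axis. Payload 3.8 kg.
Tool frame: the origin (TCP) lies on the centre line of the jaws, within the pads' length; the fingertips stand 22 mm ahead of it and the grasp point (between the pads) lies 3 mm ahead of it; x points along the fingers, y is the direction in which the jaws open and shut, and the axes are right-handed (so a half turn about x gives the same grasp; the last joint's range is limited). The gripper opens to 85 mm and grips with 20 to 120 N. Pads are 22 mm wide; open, the fingers measure 114 mm over their backs; the gripper's body (76 mm by 85 mm) begins 54 mm behind the grasp point. The pads swing forward as they close: fully open they stand 13 mm farther back than shut.
Start: joints at [1.248, 0.264, 1.604, -0, 1.274, -0.037], TCP at [0.19, 0.648, 0.253] pointing down, gripper open.
Joint ranges: [-2.63, 2.63], [-0.94, 2.18], [0.31, 2.57], [-1.31, 4.45], [0, 2.66], [-2.55, 2.55]. Speed limits (rad/s): [2.57, 2.57, 3.14, 3.14, 3.14, 3.14].

INTERFACE

Orientations are given as a rotation vector (axis times angle).
In Python, from workcell import monitor, eyes, finish_job gives the robot as it stands. The module is installed in compiled form; this text tells all that it offers.
- The arm moves only by the tool play_rows, never from a script. Its argument "deltas" is a list of rows, each an object of numbers: "wx", "wy", "wz": the turn, a rotation vector about the world's x, y, z in degrees; "x", "y", "z": the shift along the world's x, y, z in mm; "fingers": the closure, from -1 (fully open) to 1 (shut), so that 0 is half open. A call has 1 to 20 rows; each row is the pose to reach, as a shift and turn from the pose commanded when the call began; what a row does not reach only later rows make up. A row lasts 1/8 s, in which the tool goes at most 62.5 mm and 10.7 degrees, less where a joint would pass 70% of its speed; a pose out of reach is approached as far as the arm can. A call with a gripper value outside its range is refused whole. The fingers move at their own pace and stop on an object; "grip_force" is the grip in N (left out, the last holds). Time passes only in rows, so rows that repeat a pose let the fingers close. It gives the time, the measured TCP pose, the force and the opening at its end, in the units of the state.
- monitor.read_state(): the state, without advancing time (a new reading comes with each control period).
- eyes.read_camera(name): name is "scene" or "top" or "wrist"; returns a dict with "frame" (400x640x3 uint8, red, green, blue), "depth" (400x640 float32, m along the optical axis (not along the pixel's ray), 0 where there is no reading), "K" (3x3 intrinsics, pixels), "view" (4x4, takes a point from world to camera coordinates); the wrist camera has in their place "tool_from_camera" (4x4, takes a point from camera to tool coordinates, whose origin is the TCP and whose axes are the tool frame's). Camera axes: x right, y down, z forward; pixel columns grow to the right and rows downward; lengths in m; the calibration is good to about 2 mm. A picture is of the moment at which its call begins: read the wrist's pose just before it.
- finish_job(): hands the job in, once; it reports no verdict.
The state is a dict: "time": time; "q": joint angles; "joint_vel": joint speeds; "joint_torque": joint torques, N m; "tool_pos": TCP position; "tcp_rot": TCP orientation; "wrist_force": force on the tool from outside, world axes, zero at the start; "torque": the same for the moment, N m; "width": opening from 0.0 (shut) to 1.0 (fully open).
Only numpy, scipy, OpenCV 4.12 (cv2) and the standard library are available. Lean on these libraries where they do the work, as an engineer would, in place of code of your own. Each camera call takes 0.05 s, during which the arm holds its last target.

## Working session

There is one attempt and no reset: what is moved stays moved. The work goes in short steps, Python scripts to look and compute and a tool call to move; the robot and the scene stay as the last step left them, time stands still between calls to the robot, and variables do not carry over. Pictures are saved under pics/ and viewed, and the job is handed in when it is done.

Besides the shell and the picture viewer there is one more tool, called after ">>>" by a JSON object that holds its "op" and its "data", one argument or row to a line. play_rows: Moves the arm, as the interface text tells. Its arguments: {"type":"object","properties":{"deltas":{"type":"array"},"grip_force":{"type":"number"}},"required":["deltas"]}

```bash
mkdir -p pics; ls; python3 - <<'E'
from workcell import monitor, eyes
import cv2,numpy as np
print(monitor.read_state())
for n in ["scene","top","wrist"]:
    c=eyes.read_camera(n)
    cv2.imwrite(f"pics/{n}0.png",c["frame"][:,:,::-1]); np.savez(f"{n}0.npz",**c)
    print(n,c["K"],c.get("view",c.get("tool_from_camera")))
E
```

```text
pics
{'time': 0.0, 'q': array([ 1.24813388e+00,  2.64784163e-01,  1.60538140e+00, -5.55096467e-06,
        1.27369321e+00, -3.68694622e-02]), 'joint_vel': array([-0.00175322, -0.00084961, -0.00046283,  0.00021371, -0.00060026,
        0.00108394]), 'joint_torque': array([ 9.56740660e-04, -5.15123820e+01, -3.67306387e+01,  1.76112517e-04,
        1.30107970e-02,  1.22873551e-06]), 'tool_pos': array([0.19006173, 0.64697725, 0.25193707]), 'tcp_rot': array([ 0.22257732,  1.55953081, -0.22609105]), 'wrist_force': array([-0.18344577,  0.12170712,  0.28225139]), 'torque': array([-0.01226135,  0.0218225 ,  0.00384588]), 'width': 1.0003049225055884}
scene [[437.5463855    0.         322.87964373]
 [  0.         437.5463855  201.12479996]
 [  0.           0.           1.        ]] [[-0.98329571 -0.18182398  0.00834208  0.54285463]
 [-0.08195835  0.40137344 -0.9122402   0.10482703]
 [ 0.16251886 -0.89768558 -0.40957078  1.13608162]
 [ 0.          0.          0.          1.        ]]
top [[426.88989281   0.         321.00226036]
 [  0.         426.88989281 199.93424757]
 [  0.           0.           1.        ]] [[ 0.0217531  -0.99970871 -0.0104549   0.00161642]
 [-0.99807006 -0.02110669 -0.05840086  0.54485474]
 [ 0.05816318  0.01170513 -0.99823847  1.37729145]
 [ 0.          0.          0.          1.        ]]
wrist [[349.24076183   0.         322.30180441]
 [  0.         349.24076183 201.67169527]
 [  0.           0.           1.        ]] [[ 9.90042241e-04 -2.84079199e-01  9.58800307e-01 -1.20501614e-01]
 [ 9.99999088e-01  1.16159380e-03 -6.88419370e-04  8.55793048e-04]
 [-9.18170864e-04  9.58800114e-01  2.84080090e-01 -7.25128258e-02]
 [ 0.00000000e+00  0.00000000e+00  0.00000000e+00  1.00000000e+00]]
```

View pics/scene0.png

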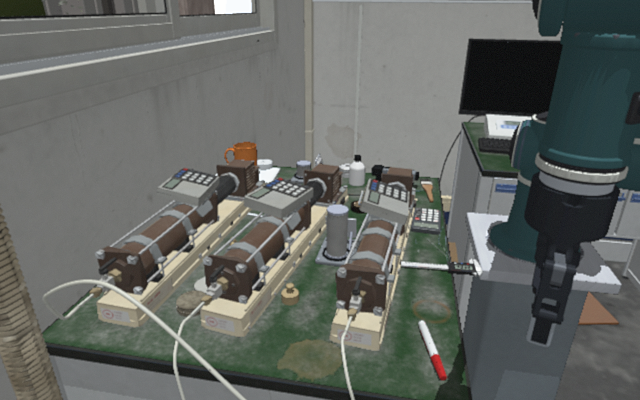

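View pics/top0.png

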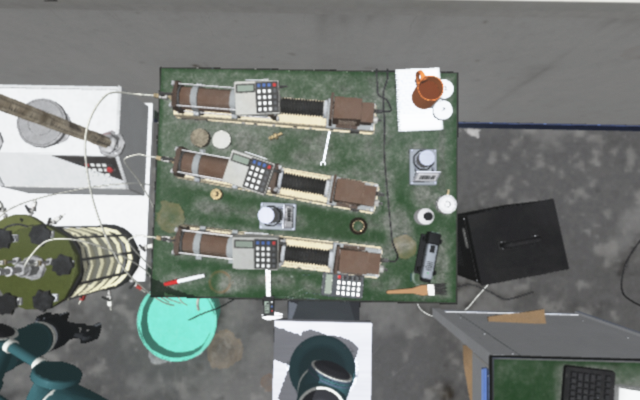

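View pics/wrist0.png

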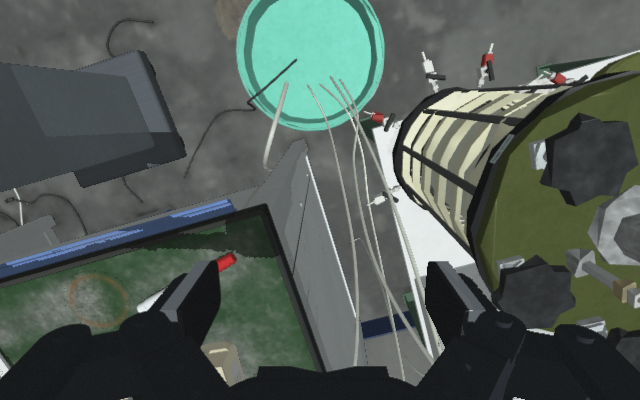

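The top view shows stand_2 near (277,215), stand_1 near (424,167), the bottle at (425,216), the cradle and reader at (428,256), and the weight at (216,194). In the scene view the core on stand_2, near (338,230), looks like the tall one. Next I'll zoom in and measure.

```bash
cat > h.py <<'E'
import numpy as np,cv2
def pts(c,us,vs,d=None):
    K=c["K"];z=c["depth"][vs,us] if d is None else d
    p=np.stack([(us-K[0,2])/K[0,0]*z,(vs-K[1,2])/K[1,1]*z,z],-1)
    R=c["view"][:3,:3];t=c["view"][:3,3]
    return (p-t)@R
def cloud(c):
    v,u=np.mgrid[0:400,0:640]; P=pts(c,u.ravel(),v.ravel()).reshape(400,640,3); P[c["depth"]==0]=np.nan; return P
E
python3 - <<'E'
from h import *
c=dict(np.load("top0.npz")); P=cloud(c)
im=c["frame"][:,:,::-1]
a=cv2.resize(im[140:300,380:470],None,fx=5,fy=5,interpolation=cv2.INTER_NEAREST)[:600]
a=cv2.resize(im[145:285,395:465],None,fx=4,fy=4,interpolation=cv2.INTER_CUBIC)
b=cv2.resize(im[145:285,190:320],None,fx=4,fy=4,interpolation=cv2.INTER_CUBIC)
cv2.imwrite("pics/topz.png",np.hstack([a,b])[:600,:800])
s=dict(np.load("scene0.npz"))
cv2.imwrite("pics/scz.png",cv2.resize(s["frame"][140:340,220:440][:,:,::-1],None,fx=3,fy=3,interpolation=cv2.INTER_CUBIC)[:600])
for n,(u,v) in dict(st1c=(425,158),bottle=(425,216),reader=(428,256),sp2=(269,215),w=(216,194),tape=(359,226),cap=(447,204),benchR=(405,200),bench=(240,210)).items():
    print(n,P[v,u].round(3))
E
```

```text
st1c [ 0.681 -0.312  0.067]
bottle [ 0.497 -0.306  0.099]
reader [ 0.373 -0.328  0.051]
sp2 [0.49  0.166 0.132]
w [0.555 0.35  0.045]
tape [ 0.462 -0.113 -0.003]
cap [ 0.539 -0.392  0.033]
benchR [ 0.551 -0.263  0.002]
bench [ 0.507  0.281 -0.001]
```

View pics/topz.png

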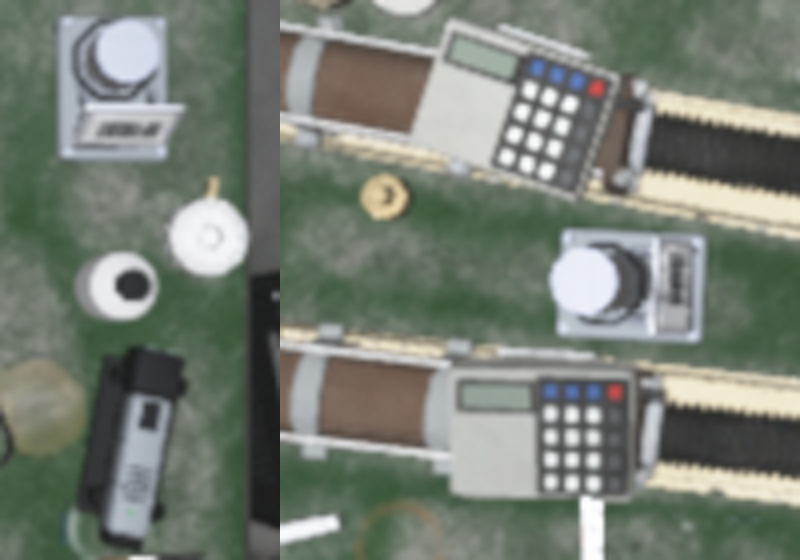

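View pics/scz.png

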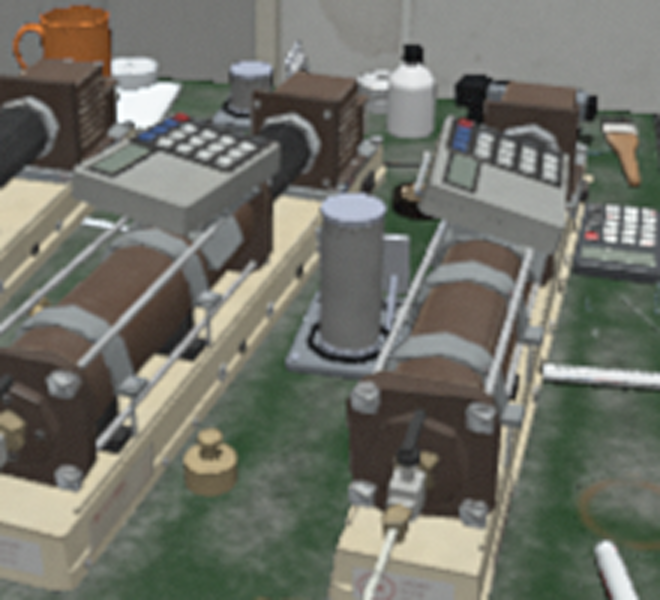

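```bash
python3 - <<'E'
from h import *
from scipy.spatial.transform import Rotation as R
print(R.from_rotvec([ 0.22257732,  1.55953081, -0.22609105]).as_matrix().round(3))
c=dict(np.load("top0.npz")); P=cloud(c); im=c["frame"].astype(int)
s=dict(np.load("scene0.npz")); Q=cloud(s)
A=np.concatenate([P.reshape(-1,3),Q.reshape(-1,3)]); 
def box(C,x,y,z): return C[(C[:,0]>x[0])&(C[:,0]<x[1])&(C[:,1]>y[0])&(C[:,1]<y[1])&(C[:,2]>z[0])&(C[:,2]<z[1])]
T=P.reshape(-1,3);S=Q.reshape(-1,3)
T=T[~np.isnan(T[:,0])];S=S[~np.isnan(S[:,0])]
def rep(n,*b):
    for k,C in(("top",T),("sc",S)):
        q=box(C,*b)
        if len(q)>3:
            r=cv2.minAreaRect((q[:,:2]*1000).astype(np.float32))
            print(n,k,len(q),"mean",q.mean(0).round(4),"rect",np.round(r[0],1),np.round(r[1],1),round(r[2],1))
rep("bottle shoulder",(.44,.54),(-.35,-.26),(.03,.09))
rep("bottle cap",(.44,.54),(-.35,-.26),(.09,.11))
rep("sp2 top",(.44,.56),(.10,.22),(.122,.14))
rep("sp1 top",(.62,.74),(-.36,-.25),(.06,.075))
rep("st2 base",(.44,.56),(.06,.24),(.006,.02))
rep("st1 base",(.54,.76),(-.38,-.24),(.006,.02))
rep("reader top",(.27,.46),(-.40,-.26),(.05,.075))
rep("cradle base",(.27,.46),(-.40,-.26),(.004,.014))
rep("cap",(.49,.58),(-.44,-.345),(.02,.05))
rep("tape",(.42,.51),(-.17,-.08),(.006,.03))
# aisle heightmap
print("heights x rows vs y cols (max z mm, top)")
ys=np.arange(-.24,.46,.04)
print("y",ys.round(2))
for x in np.arange(.26,.72,.02):
    print(round(x,2),[int(1000*np.nanmax(box(A[~np.isnan(A[:,0])],(x,x+.02),(y,y+.04),(-.05,.4))[:,2],initial=-.05)) for y in ys])
E
```

```text
[[-0.001  0.282  0.959]
 [-0.002  0.959 -0.282]
 [-1.    -0.002 -0.   ]]
bottle shoulder top 226 mean [ 0.4919 -0.3138  0.0647] rect [ 482.5 -319.1] [85.7 51.8] 6.8
bottle shoulder sc 261 mean [ 0.4896 -0.3003  0.0559] rect [ 477.3 -308.3] [84.3 36.1] 16.6
bottle cap top 58 mean [ 0.4996 -0.3163  0.0998] rect [ 499.2 -316.3] [21.6 22.8] 0.4
bottle cap sc 31 mean [ 0.4948 -0.3104  0.0953] rect [ 495.  -311.9] [20.5 28. ] 11.3
sp2 top top 222 mean [0.4916 0.1749 0.1317] rect [513.3 176.2] [89.9 48.1] 2.4
sp2 top sc 231 mean [0.4913 0.1827 0.1289] rect [511.8 178.7] [50.2 95.8] 88.2
sp1 top top 223 mean [ 0.668  -0.3186  0.0646] rect [ 666.1 -319.7] [83.6 73.2] 1.3
sp1 top sc 47 mean [ 0.6529 -0.3134  0.0647] rect [ 662.5 -317.4] [73.4 79.9] 87.4
st2 base top 499 mean [0.4905 0.1506 0.0122] rect [501.2 150.2] [114.9 177.3] 1.2
st2 base sc 491 mean [0.503  0.1776 0.0117] rect [498.2 147.2] [147.1 110.1] 81.2
st1 base top 621 mean [ 0.657  -0.3102  0.0117] rect [ 650.6 -310.3] [218.9 137.8] 0.3
st1 base sc 94 mean [ 0.6731 -0.301   0.0125] rect [ 627.  -320.4] [187.3  82.8] 10.7
reader to
[... 1963 characters left out ...]
, 105, 59, 135, 184, 181, 8, 6, 47, 40, 9, 9]
0.56 [10, 90, 109, 140, 140, 145, 132, 129, 122, 151, 191, 188, 184, 178, 42, 39, 7, 7]
0.58 [9, 61, 109, 140, 137, 146, 134, 132, 134, 183, 193, 191, 187, 185, 140, 136, 102, 43]
0.6 [7, 26, 56, 124, 135, 146, 123, 127, 129, 188, 193, 190, 187, 185, 139, 143, 141, 146]
0.62 [8, 9, 7, 10, 7, 56, 56, 56, 105, 192, 193, 191, 191, 185, 145, 145, 146, 152]
0.64 [8, 11, 10, 6, 8, 7, 10, 20, 28, 187, 193, 193, 192, 184, 141, 145, 144, 150]
0.66 [7, 12, 10, 8, 8, 7, 10, 9, 8, 9, 169, 192, 191, 141, 143, 142, 147, 151]
0.68 [7, 15, 11, 9, 7, 8, 11, 10, 8, 7, 7, 8, 166, 9, 8, 105, 147, 144]
0.7 [8, 14, 8, 8, 12, 8, 12, 7, 12, 9, 6, 7, 7, 6, 18, 11, 25, 9]
```

>>> {"op": "play_rows", "data": {
  "deltas": [
    {"x": 30,"y": -20,"z": 40,"wz": -5},
    {"x": 70,"y": -60,"z": 70,"wz": -12},
    {"x": 120,"y": -110,"z": 78,"wz": -20},
    {"x": 165,"y": -150,"z": 78,"wz": -28},
    {"x": 210,"y": -195,"z": 78,"wz": -36},
    {"x": 250,"y": -240,"z": 78,"wz": -43},
    {"x": 270,"y": -295,"z": 78,"wz": -50},
    {"x": 280,"y": -350,"z": 78,"wz": -57},
    {"x": 280,"y": -410,"z": 78,"wz": -64},
    {"x": 280,"y": -470,"z": 78,"wz": -70},
    {"x": 280,"y": -530,"z": 78,"wz": -73.6},
    {"x": 280,"y": -587,"z": 78,"wz": -73.6},
    {"x": 280,"y": -587,"z": 78,"wz": -73.6},
    {"x": 280,"y": -587,"z": 78,"wz": -73.6}
  ]
}}

```text
schema error: expected keys wx, wy, wz, x, y, z, fingers
```

```bash
cat >> h.py <<'E'
from scipy.spatial.transform import Rotation as Ro
def wrist(name):
    from workcell import monitor, eyes
    s=monitor.read_state(); c=eyes.read_camera("wrist")
    T=np.eye(4);T[:3,:3]=Ro.from_rotvec(s["tcp_rot"]).as_matrix();T[:3,3]=s["tool_pos"]
    c["view"]=np.linalg.inv(T@c["tool_from_camera"])
    cv2.imwrite(f"pics/{name}.png",c["frame"][:,:,::-1]); np.savez(name+".npz",**c)
    return s,c
E
python3 - <<'E'
from h import *
s,c=wrist("w1"); print(s["time"],s["tool_pos"],Ro.from_rotvec(s["tcp_rot"]).as_matrix().round(3),s["q"].round(2))
E
```

```text
0.15 [0.19014468 0.6470946  0.25223433] [[-0.001  0.282  0.959]
 [-0.002  0.959 -0.282]
 [-1.    -0.002 -0.   ]] [ 1.25  0.26  1.61  0.    1.27 -0.04]
```

View pics/w1.png

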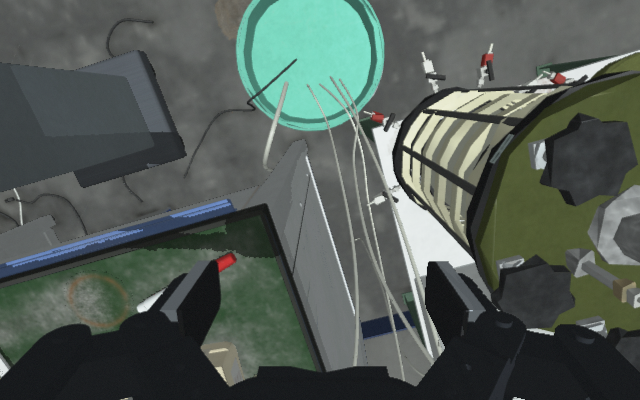

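The call was refused because every key is required in each row. The picture is the unchanged start view, so I'll resend with full rows.

>>> {"op": "play_rows", "data": {
  "deltas": [
    {"x": 30,"y": -20,"z": 40,"wx": 0,"wy": 0,"wz": -5,"fingers": -1},
    {"x": 70,"y": -60,"z": 70,"wx": 0,"wy": 0,"wz": -12,"fingers": -1},
    {"x": 120,"y": -110,"z": 78,"wx": 0,"wy": 0,"wz": -20,"fingers": -1},
    {"x": 165,"y": -150,"z": 78,"wx": 0,"wy": 0,"wz": -28,"fingers": -1},
    {"x": 210,"y": -195,"z": 78,"wx": 0,"wy": 0,"wz": -36,"fingers": -1},
    {"x": 250,"y": -240,"z": 78,"wx": 0,"wy": 0,"wz": -43,"fingers": -1},
    {"x": 270,"y": -295,"z": 78,"wx": 0,"wy": 0,"wz": -50,"fingers": -1},
    {"x": 280,"y": -350,"z": 78,"wx": 0,"wy": 0,"wz": -57,"fingers": -1},
    {"x": 280,"y": -410,"z": 78,"wx": 0,"wy": 0,"wz": -64,"fingers": -1},
    {"x": 280,"y": -470,"z": 78,"wx": 0,"wy": 0,"wz": -70,"fingers": -1},
    {"x": 280,"y": -530,"z": 78,"wx": 0,"wy": 0,"wz": -73.6,"fingers": -1},
    {"x": 280,"y": -587,"z": 78,"wx": 0,"wy": 0,"wz": -73.6,"fingers": -1},
    {"x": 280,"y": -587,"z": 78,"wx": 0,"wy": 0,"wz": -73.6,"fingers": -1},
    {"x": 280,"y": -587,"z": 78,"wx": 0,"wy": 0,"wz": -73.6,"fingers": -1}
  ]
}}

```text
time: 1.95
tool_pos: [0.4702, 0.0607, 0.3312]
tcp_rot: [1.21, 1.209, -1.209]
wrist_force: [0.4, -0.4, -0.3]
width: 1.0
```

```bash
python3 - <<'E'
from h import *
s,c=wrist("w2"); print(s["time"],s["tool_pos"],Ro.from_rotvec(s["tcp_rot"]).as_matrix().round(3),s["q"].round(2))
E
```

```text
1.95 [0.47022939 0.06066083 0.33124966] [[-0.     1.    -0.001]
 [ 0.001 -0.001 -1.   ]
 [-1.    -0.    -0.001]] [ 0.08 -0.16  1.91  0.    1.4   0.08]
```

View pics/w2.png

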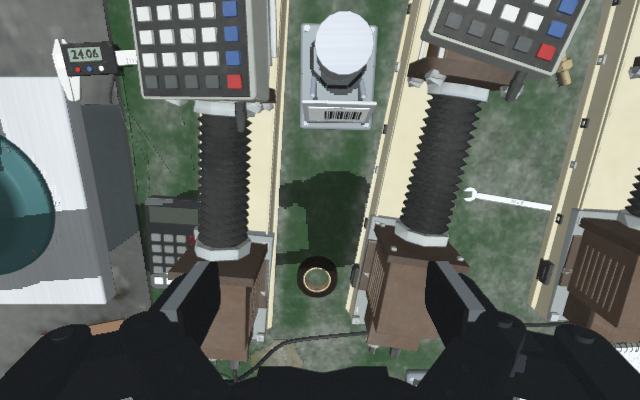

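The wrist view shows stand_2 face on, with its label at (342,115) and the tall specimen's top at (343,45). The aisle runs down to the tape at (318,278). Next: measure label_2 and the clearances.

```bash
cat >> h.py <<'E'
def rep(C,n,*b):
    q=C.reshape(-1,3);q=q[~np.isnan(q[:,0])]
    (x,y,z)=b
    q=q[(q[:,0]>x[0])&(q[:,0]<x[1])&(q[:,1]>y[0])&(q[:,1]<y[1])&(q[:,2]>z[0])&(q[:,2]<z[1])]
    if len(q)>3:
        r=cv2.minAreaRect((q[:,:2]*1000).astype(np.float32))
        print(n,len(q),"mean",q.mean(0).round(4),"rect",np.round(r[0],1),np.round(r[1],1),round(r[2],1))
    return q
E
python3 - <<'E'
from h import *
c=dict(np.load("w2.npz"));P=cloud(c)
cv2.imwrite("pics/w2z.png",cv2.resize(c["frame"][0:150,250:430][:,:,::-1],None,fx=4,fy=4,interpolation=cv2.INTER_CUBIC))
rep(P,"sp2top",(.44,.56),(.10,.24),(.125,.14))
rep(P,"base",(.43,.56),(.06,.24),(.008,.016))
for (u,v) in [(302,127),(371,127),(375,26),(305,26),(303,103),(376,105),(342,115)]: print(u,v,P[v,u].round(3))
# aisle profile
D=P.reshape(-1,3);D=D[~np.isnan(D[:,0])]
T=cloud(dict(np.load("top0.npz"))).reshape(-1,3);T=T[~np.isnan(T[:,0])]
for zt in (.06,.10,.15):
  print("z>",zt)
  for y in np.arange(-.2,.26,.02):
    o=[]
    for E in (D,T):
      m=E[(abs(E[:,1]-y)<.01)&(E[:,2]>zt)&(E[:,2]<.25)&((E[:,1]<.07)|(abs(E[:,0]-.49)>.04))]
      lo=m[m[:,0]<.49][:,0];hi=m[m[:,0]>.49][:,0]
      o+= [np.percentile(lo,99.5).round(3) if len(lo)>5 else None, np.percentile(hi,.5).round(3) if len(hi)>5 else None]
    print(round(y,2),o)
E
```

```text
sp2top 3080 mean [0.4914 0.1776 0.1317] rect [512.9 176.3] [49.5 98.2] 85.5
base 3216 mean [0.4833 0.1524 0.0116] rect [486.2 152.4] [153.9 133.5] 80.7
302 127 [0.445 0.099 0.01 ]
371 127 [0.53  0.099 0.01 ]
375 26 [0.53  0.213 0.011]
305 26 [0.45  0.213 0.013]
303 103 [0.451 0.129 0.087]
376 105 [ 0.537  0.125 -0.   ]
342 115 [0.492 0.116 0.057]
z> 0.06
-0.2 [np.float64(0.363), None, np.float64(0.366), np.float64(0.825)]
-0.18 [np.float64(0.379), np.float64(0.53), np.float64(0.392), np.float64(0.535)]
-0.16 [np.float64(0.381), np.float64(0.526), np.float64(0.382), np.float64(0.529)]
-0.14 [np.float64(0.386), np.float64(0.523), np.float64(0.388), np.float64(0.527)]
-0.12 [np.float64(0.39), np.float64(0.525), np.float64(0.398), np.float64(0.53)]
-0.1 [np.float64(0.392), np.float64(0.525), np.float64(0.403), np.float64(0.528)]
-0.08 [np.float64(0.394), np.float64(0.526), np.float64(0.4), np.float64(0.525)]
-0.06 [np.float64(0.395), np.float64(0.529), np.float64(0.399), np.float64(0.532)]
-0.04 [np.float64(0.403), np.float64(0.532), np.float64(0.407), np.float64(0.536)]
-0.02 [np.float6
[... 3455 characters left out ...]
one, None, np.float64(0.083), np.float64(1.0)]
0.06 [None, None, np.float64(0.042), np.float64(1.0)]
0.08 [None, None, None, np.float64(1.0)]
0.1 [np.float64(0.411), None, None, np.float64(1.001)]
0.12 [np.float64(0.413), None, np.float64(0.429), np.float64(0.616)]
0.14 [np.float64(0.429), np.float64(0.61), np.float64(0.432), np.float64(0.605)]
0.16 [np.float64(0.436), np.float64(0.57), np.float64(0.437), np.float64(0.57)]
0.18 [np.float64(0.436), np.float64(0.546), np.float64(0.439), np.float64(0.551)]
0.2 [np.float64(0.437), np.float64(0.549), np.float64(0.439), np.float64(0.557)]
0.22 [None, None, np.float64(0.439), np.float64(0.562)]
0.24 [None, None, np.float64(0.432), np.float64(0.57)]
```

View pics/w2z.png

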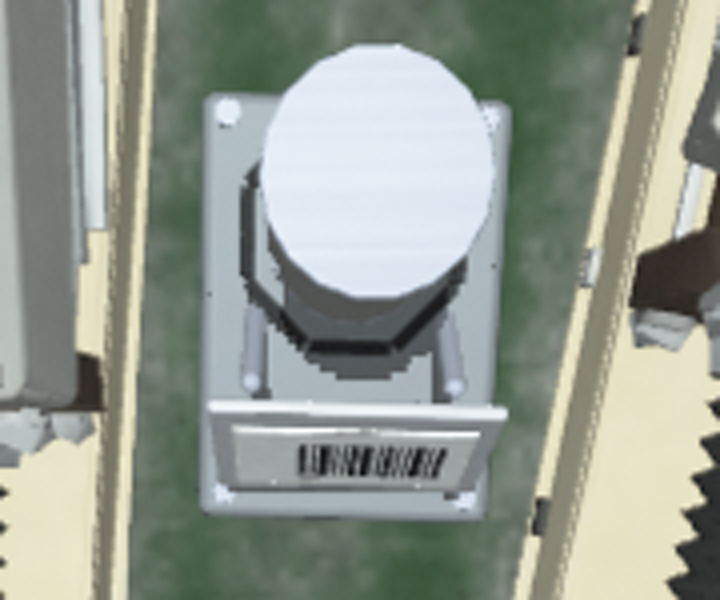

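>>> {"op": "play_rows", "data": {
  "deltas": [
    {"x": 0,"y": -30,"z": 0,"wx": 0,"wy": 0,"wz": -10,"fingers": -1},
    {"x": 0,"y": -65,"z": 0,"wx": 0,"wy": 0,"wz": -20,"fingers": -1},
    {"x": 0,"y": -100,"z": 0,"wx": 0,"wy": 0,"wz": -30,"fingers": -1},
    {"x": 0,"y": -135,"z": 0,"wx": 0,"wy": 0,"wz": -40,"fingers": -1},
    {"x": 0,"y": -170,"z": 0,"wx": 0,"wy": 0,"wz": -50,"fingers": -1},
    {"x": 0,"y": -205,"z": 0,"wx": 0,"wy": 0,"wz": -60,"fingers": -1},
    {"x": 0,"y": -240,"z": 0,"wx": 0,"wy": 0,"wz": -70,"fingers": -1},
    {"x": 0,"y": -275,"z": 0,"wx": 0,"wy": 0,"wz": -80,"fingers": -1},
    {"x": 0,"y": -310,"z": 0,"wx": 0,"wy": 0,"wz": -90,"fingers": -1},
    {"x": 0,"y": -340,"z": 0,"wx": 0,"wy": 0,"wz": -100,"fingers": -1},
    {"x": 0,"y": -350,"z": 0,"wx": 0,"wy": 0,"wz": -105,"fingers": -1},
    {"x": 0,"y": -350,"z": 0,"wx": 0,"wy": 0,"wz": -105,"fingers": -1},
    {"x": 0,"y": -350,"z": 0,"wx": 0,"wy": 0,"wz": -105,"fingers": -1}
  ]
}}

```text
time: 3.62
tool_pos: [0.471, -0.2881, 0.3311]
tcp_rot: [-2.083, 0.27, 2.084]
wrist_force: [-0.9, 1.4, 0.2]
width: 1.0
```

```bash
python3 - <<'E'
from h import *
def ray(c,u,v,z):
    K=c["K"];R=c["view"][:3,:3];t=c["view"][:3,3];o=-R.T@t;d=R.T@np.array([(u-K[0,2])/K[0,0],(v-K[1,2])/K[1,1],1]);return o+d*(z-o[2])/d[2]
c=dict(np.load("w2.npz"))
B=np.array([ray(c,u,v,.012) for u,v in [(300,129.5),(371.5,130),(377.5,25),(301.5,23.5)]]);print(B.round(4),B.mean(0))
s,c=wrist("w3"); print(s["time"],s["tool_pos"],Ro.from_rotvec(s["tcp_rot"]).as_matrix().round(3),s["q"].round(2))
P=cloud(c)
E
```

```text
[[0.4425 0.0964 0.012 ]
 [0.531  0.0958 0.012 ]
 [0.5331 0.2137 0.012 ]
 [0.4464 0.2153 0.012 ]] [0.48826294 0.15531823 0.012     ]
3.625 [ 0.47096559 -0.28805564  0.33105252] [[-0.    -0.255 -0.967]
 [ 0.001 -0.967  0.255]
 [-1.    -0.001  0.   ]] [-0.59 -0.01  1.77  0.    1.38  1.23]
```

View pics/w3.png

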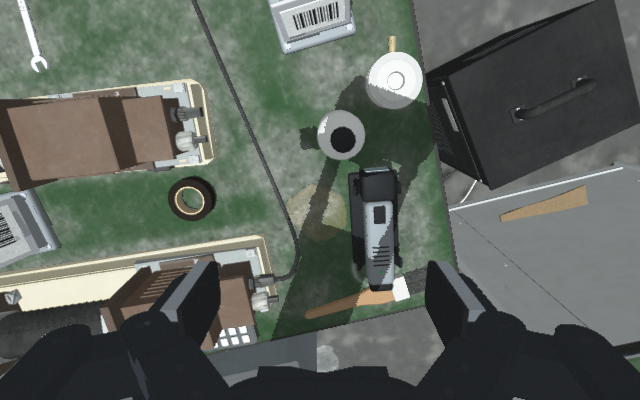

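The reader is along (377,230) with its nose up at (377,185). The bottle cap is at (343,139), the sample cap at (395,80) and label_1 at (315,18).

```bash
python3 - <<'E'
from h import *
c=dict(np.load("w3.npz"));P=cloud(c)
cv2.imwrite("pics/w3z.png",cv2.resize(c["frame"][60:300,270:440][:,:,::-1],None,fx=2.5,fy=2.5,interpolation=cv2.INTER_CUBIC))
q=rep(P,"bottle cap",(.44,.56),(-.36,-.26),(.096,.11))
q=rep(P,"bottle all",(.45,.53),(-.345,-.27),(.05,.07))
q=rep(P,"reader body top",(.28,.46),(-.39,-.27),(.0555,.07))
q=rep(P,"reader body top",(.28,.41),(-.39,-.27),(.0535,.065))
print(np.percentile(q,[2,98],axis=0).round(3))
m=q-q.mean(0);w,v=np.linalg.eigh(m[:,:2].T@m[:,:2]);print("axis",v[:,1],np.degrees(np.arctan2(*v[::-1,1])))
for zr in ((.036,.05),(.004,.012)): rep(P,"cradle"+str(zr),(.29,.47),(-.40,-.26),zr)
rep(P,"cap",(.49,.59),(-.45,-.34),(.03,.045))
q=rep(P,"bottle target",(.45,.60),(-.24,-.17),(.012,.3))
# front end/rear of reader along axis
T=cloud(dict(np.load("top0.npz")));
rep(T,"T reader top",(.28,.46),(-.39,-.27),(.0535,.07));rep(T,"Tcap",(.44,.56),(-.36,-.26),(.096,.11))
E
```

```text
bottle cap 503 mean [ 0.4971 -0.3155  0.0998] rect [ 496.9 -315.7] [24.1 24.6] 76.5
bottle all 733 mean [ 0.501  -0.3151  0.0651] rect [ 497.4 -315.4] [52.1 53. ] 28.1
reader body top 2722 mean [ 0.3823 -0.3352  0.0576] rect [ 370.4 -334.7] [ 38.9 153.4] 81.5
reader body top 2215 mean [ 0.3552 -0.3304  0.0567] rect [ 352.3 -329.7] [ 33.  122.4] 79.2
[[ 0.296 -0.351  0.054]
 [ 0.408 -0.31   0.06 ]]
axis [-0.98361724  0.18026961] 169.61453550826053
cradle(0.036, 0.05) 424 mean [ 0.3882 -0.3318  0.0421] rect [ 371.8 -333.3] [ 58.5 154.3] 80.4
cradle(0.004, 0.012) 1243 mean [ 0.3753 -0.3225  0.0076] rect [ 376.2 -326.1] [139.9 121.6] 13.9
cap 2345 mean [ 0.5387 -0.3902  0.0345] rect [ 538.1 -390.6] [61.5 60.3] 75.9
bottle target 326 mean [ 0.564  -0.1745  0.0619] rect [ 562.  -176.3] [12.6 65.5] 89.9
T reader top 463 mean [ 0.377  -0.3352  0.0577] rect [ 372.5 -336.2] [ 39.3 157.1] 80.3
Tcap 52 mean [ 0.4994 -0.3169  0.1005] rect [ 499.2 -316.6] [21.5 22.2] 1.1
```

View pics/w3z.png

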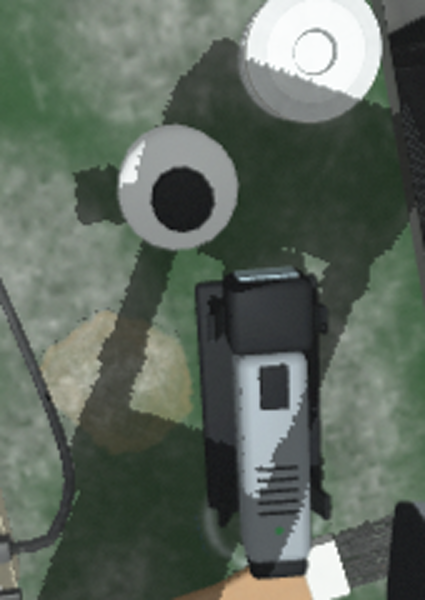

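```bash
python3 - <<'E'
from h import *
c=dict(np.load("top0.npz"));P=cloud(c)
q=rep(P,"region",(.595,.70),(-.25,-.15),(-.01,.3)); print(np.percentile(q[:,2],[5,50,95]),q[:,2].max())
m=(P[...,0]>.45)&(P[...,0]<.78)&(P[...,1]<-.13)&(P[...,1]>-.26)&(P[...,2]<.02)&(c["frame"].max(2)<35)
d=P[m]
for x in np.arange(.46,.76,.03):
    e=d[abs(d[:,0]-x)<.015]; print(round(x,2), np.percentile(e[:,1],[0,50,100]).round(3) if len(e) else None)
e=rep(P,"ctrl end",(.5,.62),(-.25,-.15),(.03,.3)); print(e.min(0),e.max(0))
rep(P,"st1sp",(.62,.74),(-.36,-.25),(.061,.075))
e=rep(P,"st1 base",(.54,.76),(-.38,-.24),(.009,.016))
im=c["frame"][135:200,395:460][:,:,::-1]; cv2.imwrite("pics/s1z.png",cv2.resize(im,None,fx=9,fy=9,interpolation=cv2.INTER_CUBIC))
E
```

```text
region 940 mean [ 0.6481 -0.2011  0.0025] rect [ 647.6 -199.7] [104.5  99.3] 0.2
[-0.00299346  0.00179612  0.00787085] 0.05943076784659483
0.46 None
0.49 None
0.52 None
0.55 None
0.58 None
0.61 None
0.64 None
0.67 None
0.7 None
0.73 None
ctrl end 142 mean [ 0.5569 -0.1617  0.0771] rect [ 555.5 -166.4] [32.2 88.7] 88.4
[ 0.51144297 -0.1826553   0.03298321] [ 0.60026147 -0.15003963  0.10813227]
st1sp 198 mean [ 0.6664 -0.3187  0.0652] rect [ 666.  -319.7] [83.3 73.2] 1.3
st1 base 351 mean [ 0.6602 -0.3102  0.0125] rect [ 642.6 -313.8] [130.5 199.4] 86.4
```

View pics/s1z.png

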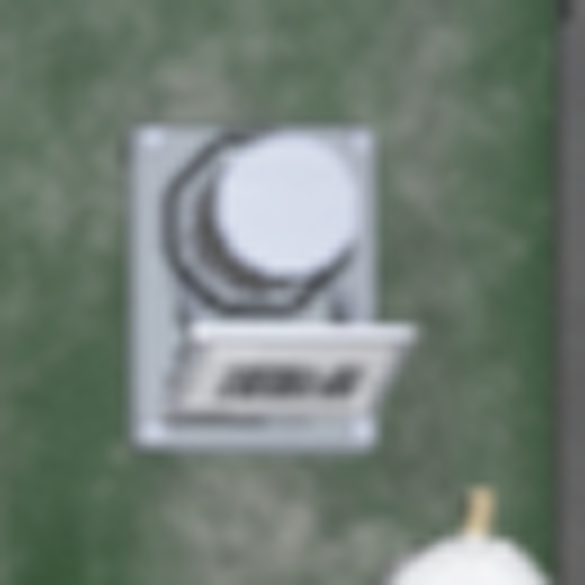

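>>> {"op": "play_rows", "data": {
  "deltas": [
    {"x": 15,"y": -15,"z": 0,"wx": 0,"wy": 0,"wz": 0,"fingers": -1},
    {"x": 27,"y": -27,"z": -30,"wx": 0,"wy": 0,"wz": 0,"fingers": -1},
    {"x": 27,"y": -27,"z": -80,"wx": 0,"wy": 0,"wz": 0,"fingers": -1},
    {"x": 27,"y": -27,"z": -130,"wx": 0,"wy": 0,"wz": 0,"fingers": -1},
    {"x": 27,"y": -27,"z": -165,"wx": 0,"wy": 0,"wz": 0,"fingers": -1},
    {"x": 27,"y": -27,"z": -165,"wx": 0,"wy": 0,"wz": 0,"fingers": -1},
    {"x": 27,"y": -27,"z": -165,"wx": 0,"wy": 0,"wz": 0,"fingers": -1}
  ]
}}

```text
time: 4.55
tool_pos: [0.4984, -0.3165, 0.168]
tcp_rot: [-2.085, 0.274, 2.081]
wrist_force: [0.8, -0.2, 0.2]
width: 1.004
```

```bash
python3 - <<'E'
from h import *
s,c=wrist("w4"); print(s["tool_pos"],s["q"].round(2))
P=cloud(c)
rep(P,"cap",(.44,.56),(-.36,-.26),(.094,.11))
rep(P,"all",(.45,.545),(-.35,-.27),(.04,.09))
E
```

```text
[ 0.49840451 -0.3165246   0.16801077] [-0.61  0.17  1.88  0.    1.09  1.22]
cap 1450 mean [ 0.498  -0.3157  0.0996] rect [ 497.1 -315.4] [24.5 25.1] 74.8
all 3391 mean [ 0.5075 -0.3183  0.0684] rect [ 492.3 -322.7] [70.2 52.2] 51.0
```

View pics/w4.png

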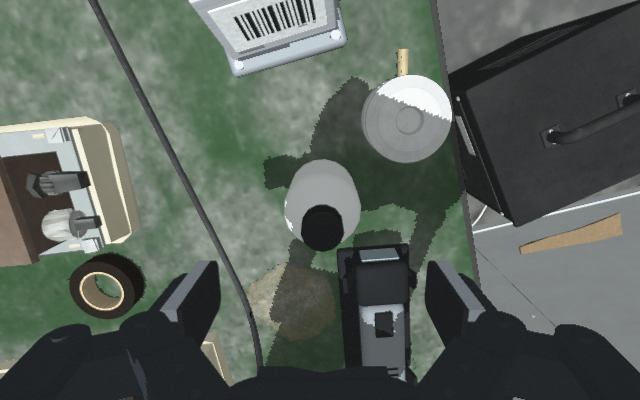

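The bottle is centred between the jaws, with its cap at (322,230). I'll descend and grip.

>>> {"op": "play_rows", "data": {
  "deltas": [
    {"x": 0,"y": 0,"z": -35,"wx": 0,"wy": 0,"wz": 0,"fingers": -1},
    {"x": 0,"y": 0,"z": -70,"wx": 0,"wy": 0,"wz": 0,"fingers": -1},
    {"x": 0,"y": 0,"z": -100,"wx": 0,"wy": 0,"wz": 0,"fingers": -1},
    {"x": 0,"y": 0,"z": -111,"wx": 0,"wy": 0,"wz": 0,"fingers": -1},
    {"x": 0,"y": 0,"z": -111,"wx": 0,"wy": 0,"wz": 0,"fingers": -1},
    {"x": 0,"y": 0,"z": -111,"wx": 0,"wy": 0,"wz": 0,"fingers": 0.0},
    {"x": 0,"y": 0,"z": -111,"wx": 0,"wy": 0,"wz": 0,"fingers": 0.4},
    {"x": 0,"y": 0,"z": -111,"wx": 0,"wy": 0,"wz": 0,"fingers": 1},
    {"x": 0,"y": 0,"z": -111,"wx": 0,"wy": 0,"wz": 0,"fingers": 1},
    {"x": 0,"y": 0,"z": -111,"wx": 0,"wy": 0,"wz": 0,"fingers": 1},
    {"x": 0,"y": 0,"z": -111,"wx": 0,"wy": 0,"wz": 0,"fingers": 1},
    {"x": 0,"y": 0,"z": -111,"wx": 0,"wy": 0,"wz": 0,"fingers": 1}
  ],
  "grip_force": 30
}}

```text
time: 6.1
tool_pos: [0.4985, -0.3172, 0.0573]
tcp_rot: [-2.085, 0.275, 2.08]
wrist_force: [-0.8, 1.5, 6.1]
width: 0.617
```

>>> {"op": "play_rows", "data": {
  "deltas": [
    {"x": 0,"y": 0,"z": 20,"wx": 0,"wy": 0,"wz": 0,"fingers": 1},
    {"x": 0,"y": 0,"z": 55,"wx": 0,"wy": 0,"wz": 0,"fingers": 1},
    {"x": 0,"y": 0,"z": 100,"wx": 0,"wy": 0,"wz": 0,"fingers": 1},
    {"x": 15,"y": 15,"z": 135,"wx": 0,"wy": 0,"wz": 0,"fingers": 1},
    {"x": 45,"y": 45,"z": 150,"wx": 0,"wy": 0,"wz": 0,"fingers": 1},
    {"x": 80,"y": 80,"z": 150,"wx": 0,"wy": 0,"wz": 0,"fingers": 1},
    {"x": 115,"y": 115,"z": 150,"wx": 0,"wy": 0,"wz": 0,"fingers": 1},
    {"x": 150,"y": 150,"z": 150,"wx": 0,"wy": 0,"wz": 0,"fingers": 1},
    {"x": 177,"y": 177,"z": 150,"wx": 0,"wy": 0,"wz": 0,"fingers": 1},
    {"x": 187,"y": 187,"z": 140,"wx": 0,"wy": 0,"wz": 0,"fingers": 1},
    {"x": 187,"y": 187,"z": 105,"wx": 0,"wy": 0,"wz": 0,"fingers": 1},
    {"x": 187,"y": 187,"z": 65,"wx": 0,"wy": 0,"wz": 0,"fingers": 1},
    {"x": 187,"y": 187,"z": 35,"wx": 0,"wy": 0,"wz": 0,"fingers": 1},
    {"x": 187,"y": 187,"z": 20,"wx": 0,"wy": 0,"wz": 0,"fingers": 1},
    {"x": 187,"y": 187,"z": 20,"wx": 0,"wy": 0,"wz": 0,"fingers": 1}
  ]
}}

```text
time: 7.98
tool_pos: [0.6829, -0.1297, 0.074]
tcp_rot: [-2.078, 0.274, 2.085]
wrist_force: [0.3, -0.1, -2.7]
width: 0.618
```

```bash
python3 - <<'E'
from h import *
s,c=wrist("w5"); print(s["tool_pos"],s["width"],s["wrist_force"],s["q"].round(2))
from workcell import eyes
c=eyes.read_camera("scene");cv2.imwrite("pics/s5.png",cv2.resize(c["frame"][140:300,250:470][:,:,::-1],None,fx=3,fy=3))
E
```

```text
[ 0.68294277 -0.12967679  0.07398545] 0.6182717359429493 [ 0.32904413 -0.10171927 -2.69104828] [-0.22  0.45  1.7  -0.    0.99  1.61]
```

View pics/w5.png

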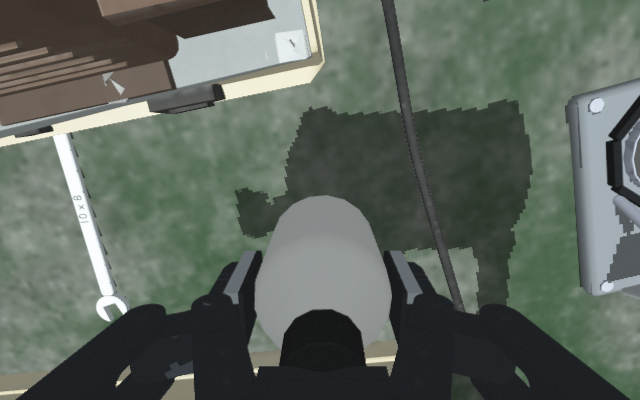

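View pics/s5.png

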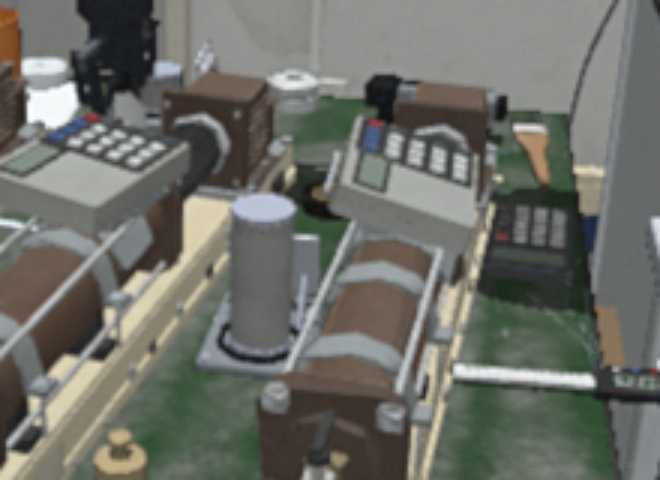

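The bottle is held over bare bench. The wrench at (90,230) and the cable at (425,180) are both clear of it. I'll lower and release.

>>> {"op": "play_rows", "data": {
  "deltas": [
    {"x": 0,"y": 0,"z": -9,"wx": 0,"wy": 0,"wz": 0,"fingers": 1},
    {"x": 0,"y": 0,"z": -16,"wx": 0,"wy": 0,"wz": 0,"fingers": 1},
    {"x": 0,"y": 0,"z": -18,"wx": 0,"wy": 0,"wz": 0,"fingers": 1},
    {"x": 0,"y": 0,"z": -18,"wx": 0,"wy": 0,"wz": 0,"fingers": 1},
    {"x": 0,"y": 0,"z": -18,"wx": 0,"wy": 0,"wz": 0,"fingers": -0.4},
    {"x": 0,"y": 0,"z": -18,"wx": 0,"wy": 0,"wz": 0,"fingers": -1},
    {"x": 0,"y": 0,"z": -18,"wx": 0,"wy": 0,"wz": 0,"fingers": -1},
    {"x": 0,"y": 0,"z": -18,"wx": 0,"wy": 0,"wz": 0,"fingers": -1},
    {"x": 0,"y": 0,"z": 10,"wx": 0,"wy": 0,"wz": 0,"fingers": -1},
    {"x": 0,"y": 0,"z": 50,"wx": 0,"wy": 0,"wz": 0,"fingers": -1},
    {"x": 0,"y": 0,"z": 100,"wx": 0,"wy": 0,"wz": 0,"fingers": -1},
    {"x": -20,"y": -20,"z": 150,"wx": 0,"wy": 0,"wz": 0,"fingers": -1},
    {"x": -55,"y": -45,"z": 200,"wx": 0,"wy": 0,"wz": 0,"fingers": -1},
    {"x": -95,"y": -70,"z": 230,"wx": 0,"wy": 0,"wz": 4,"fingers": -1},
    {"x": -135,"y": -100,"z": 235,"wx": 0,"wy": 0,"wz": 9,"fingers": -1},
    {"x": -135,"y": -120,"z": 235,"wx": 0,"wy": 0,"wz": 15,"fingers": -1},
    {"x": -135,"y": -140,"z": 235,"wx": 0,"wy": 0,"wz": 15,"fingers": -1},
    {"x": -135,"y": -150,"z": 235,"wx": 0,"wy": 0,"wz": 15,"fingers": -1},
    {"x": -135,"y": -150,"z": 235,"wx": 0,"wy": 0,"wz": 15,"fingers": -1}
  ]
}}

```text
time: 10.45
tool_pos: [0.5495, -0.2797, 0.3096]
tcp_rot: [-2.22, 0.0, 2.221]
wrist_force: [0.5, -0.7, 0.3]
width: 1.001
```

```bash
python3 - <<'E'
from h import *
s,c=wrist("w6"); print(s["tool_pos"],s["width"],s["wrist_force"],s["q"].round(2))
P=cloud(c)
rep(P,"bottlecap",(.63,.74),(-.2,-.07),(.094,.11))
rep(P,"sp1",(.62,.74),(-.38,-.26),(.06,.07))
cv2.imwrite("pics/w6z.png",cv2.resize(c["frame"][0:200,270:470][:,:,::-1],None,fx=3,fy=3,interpolation=cv2.INTER_CUBIC))
E
```

```text
[ 0.54953951 -0.27974304  0.309624  ] 1.0010365180783278 [ 0.4770879 -0.6637765  0.3197604] [-0.51  0.13  1.66  0.    1.35  1.06]
bottlecap 805 mean [ 0.6818 -0.1297  0.0994] rect [ 682.  -128.6] [24.9 24.7] 84.9
sp1 2525 mean [ 0.6761 -0.3169  0.0623] rect [ 664.2 -318.2] [74.8 85.2] 90.0
```

View pics/w6.png

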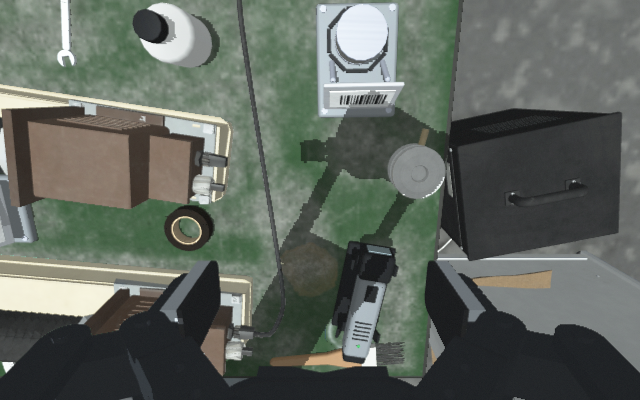

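View pics/w6z.png

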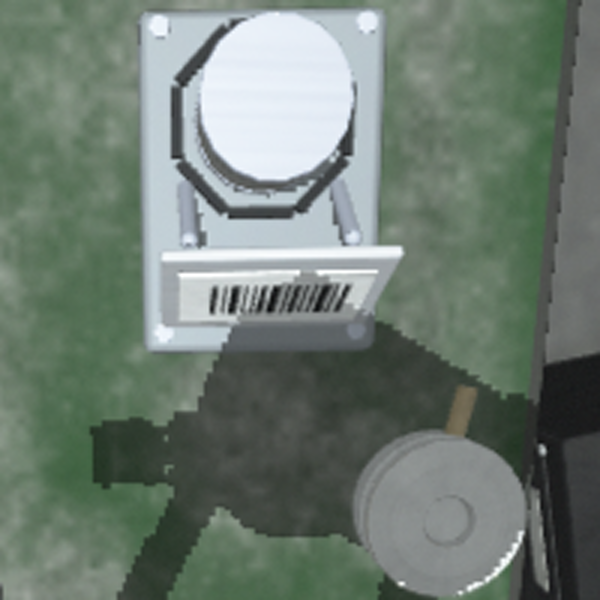

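The bottle stands at (170,35), upright, and stand_1 is fully visible with its label at (363,99). Now label_1's pose and the grasp pose of the reader.

```bash
python3 - <<'E'
from h import *
def ray(c,u,v,z):
    K=c["K"];R=c["view"][:3,:3];t=c["view"][:3,3];o=-R.T@t;d=R.T@np.array([(u-K[0,2])/K[0,0],(v-K[1,2])/K[1,1],1]);return o+d*(z-o[2])/d[2]
c=dict(np.load("w6.npz"));P=cloud(c)
B=np.array([ray(c,270+u/3,v/3,.012) for u,v in [(140,10),(383,10),(374,350),(147,350)]]);print(B.round(4),B.mean(0).round(4))
print("label px",P[99,363],ray(c,270+281/3,297/3,.056),P[99,363+20],P[99,363-20])
for u,v in [(200,270),(378,270),(355,318),(185,322)]: print(P[round(v/3),270+round(u/3)].round(4))
rep(P,"sp1top",(.62,.74),(-.355,-.28),(.0615,.067))
q=rep(P,"reader top",(.28,.46),(-.40,-.27),(.0535,.068))
# reader top via color: body & nose edges
for zr in ((.055,.0585),(.058,.066)): rep(P,"r"+str(zr),(.28,.46),(-.40,-.27),zr)
E
```

```text
[[ 0.7185 -0.2731  0.012 ]
 [ 0.7185 -0.3596  0.012 ]
 [ 0.6007 -0.3634  0.012 ]
 [ 0.6007 -0.2752  0.012 ]] [ 0.6596 -0.3178  0.012 ]
label px [ 0.62063532 -0.32083534  0.05664647] [ 0.62063279 -0.32159279  0.056     ] [ 0.62062588 -0.34165845  0.05481299] [ 0.6206379  -0.30031702  0.05667255]
[ 0.629  -0.2932  0.0772]
[ 0.6291 -0.3507  0.0737]
[ 0.6131 -0.3515  0.0313]
[ 0.6121 -0.2898  0.0321]
sp1top 1677 mean [ 0.6773 -0.3168  0.0625] rect [ 664.1 -316.2] [84.6 73.7] 2.0
reader top 2953 mean [ 0.3792 -0.334   0.0572] rect [ 369.8 -333.1] [ 40.2 158.2] 79.8
r(0.055, 0.0585) 1992 mean [ 0.3683 -0.3322  0.0569] rect [ 370.3 -332.5] [ 39.  155.5] 79.6
r(0.058, 0.066) 963 mean [ 0.4126 -0.3406  0.059 ] rect [ 375.5 -334. ] [ 37.2 142.5] 80.0
```

>>> {"op": "play_rows", "data": {
  "deltas": [
    {"x": -30,"y": -10,"z": 0,"wx": 0,"wy": 0,"wz": -3,"fingers": -1},
    {"x": -70,"y": -22,"z": 0,"wx": 0,"wy": 0,"wz": -6,"fingers": -1},
    {"x": -110,"y": -35,"z": -20,"wx": 0,"wy": 0,"wz": -10,"fingers": -1},
    {"x": -150,"y": -45,"z": -60,"wx": 0,"wy": 0,"wz": -10.2,"fingers": -1},
    {"x": -172,"y": -52,"z": -110,"wx": 0,"wy": 0,"wz": -10.2,"fingers": -1},
    {"x": -179.5,"y": -53,"z": -150,"wx": 0,"wy": 0,"wz": -10.2,"fingers": -1},
    {"x": -179.5,"y": -53,"z": -170,"wx": 0,"wy": 0,"wz": -10.2,"fingers": -1},
    {"x": -179.5,"y": -53,"z": -170,"wx": 0,"wy": 0,"wz": -10.2,"fingers": -1},
    {"x": -179.5,"y": -53,"z": -170,"wx": 0,"wy": 0,"wz": -10.2,"fingers": -1}
  ]
}}

```text
time: 11.62
tool_pos: [0.3708, -0.3326, 0.1413]
tcp_rot: [-2.131, 0.19, 2.128]
wrist_force: [0.1, -0.4, 0.4]
width: 1.003
```

```bash
python3 - <<'E'
from h import *
s,c=wrist("w7"); print(s["tool_pos"],Ro.from_rotvec(s["tcp_rot"]).as_matrix().round(3),s["q"].round(2))
P=cloud(c)
q=rep(P,"body",(.28,.42),(-.40,-.27),(.0545,.0585))
for x in np.arange(.30,.45,.02):
    e=P.reshape(-1,3);e=e[(abs(e[:,0]-x)<.003)&(e[:,2]>.052)&(e[:,2]<.066)&(e[:,1]<-.28)&(e[:,1]>-.38)]
    if len(e): print(round(x,2),np.percentile(e[:,1],[3,97]).round(4),np.percentile(e[:,1],[3,97]).mean().round(4), len(e), np.median(e[:,2]).round(4))
E
```

```text
[ 0.37079889 -0.33258611  0.14130302] [[ 0.001 -0.176 -0.984]
 [-0.001 -0.984  0.176]
 [-1.     0.001 -0.001]] [-0.78  0.03  2.09  0.    1.02  0.97]
body 7641 mean [ 0.3591 -0.3312  0.0567] rect [ 358.5 -330.2] [ 39.2 132.5] 79.1
0.3 [-0.3339 -0.3069] -0.3204 308 0.0545
0.32 [-0.3395 -0.3083] -0.3239 397 0.0567
0.34 [-0.3431 -0.3121] -0.3276 432 0.0569
0.36 [-0.3467 -0.3158] -0.3313 456 0.0566
0.38 [-0.3503 -0.3192] -0.3348 496 0.0568
0.4 [-0.3539 -0.3225] -0.3382 543 0.0572
0.42 [-0.3608 -0.3234] -0.3421 720 0.0588
0.44 [-0.363  -0.3267] -0.3449 762 0.0587
```

View pics/w7.png

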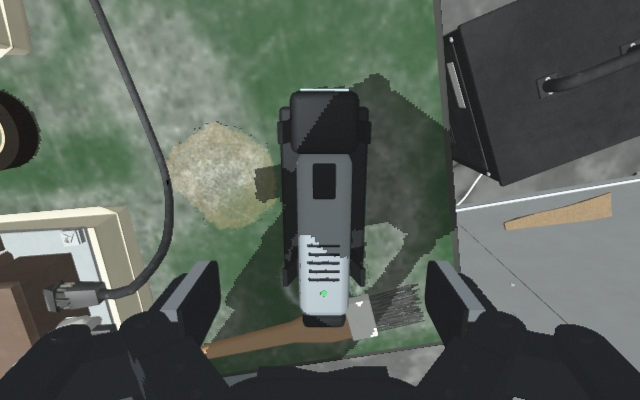

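The reader is straight between the jaws, with its axis running from (325,90) to (325,325). Going down to grip it.

>>> {"op": "play_rows", "data": {
  "deltas": [
    {"x": 0,"y": -0.5,"z": -35,"wx": 0,"wy": 0,"wz": 0,"fingers": -1},
    {"x": 0,"y": -0.5,"z": -70,"wx": 0,"wy": 0,"wz": 0,"fingers": -1},
    {"x": 0,"y": -0.5,"z": -90,"wx": 0,"wy": 0,"wz": 0,"fingers": -1},
    {"x": 0,"y": -0.5,"z": -95,"wx": 0,"wy": 0,"wz": 0,"fingers": -1},
    {"x": 0,"y": -0.5,"z": -95,"wx": 0,"wy": 0,"wz": 0,"fingers": -0.5},
    {"x": 0,"y": -0.5,"z": -95,"wx": 0,"wy": 0,"wz": 0,"fingers": 0},
    {"x": 0,"y": -0.5,"z": -95,"wx": 0,"wy": 0,"wz": 0,"fingers": 1},
    {"x": 0,"y": -0.5,"z": -95,"wx": 0,"wy": 0,"wz": 0,"fingers": 1},
    {"x": 0,"y": -0.5,"z": -95,"wx": 0,"wy": 0,"wz": 0,"fingers": 1},
    {"x": 0,"y": -0.5,"z": -95,"wx": 0,"wy": 0,"wz": 0,"fingers": 1},
    {"x": 0,"y": -0.5,"z": -95,"wx": 0,"wy": 0,"wz": 0,"fingers": 1},
    {"x": 0,"y": -0.5,"z": -95,"wx": 0,"wy": 0,"wz": 0,"fingers": 1}
  ],
  "grip_force": 40
}}

```text
time: 13.18
tool_pos: [0.3706, -0.3336, 0.0465]
tcp_rot: [-2.131, 0.191, 2.127]
wrist_force: [-0.6, 0.7, 5.7]
width: 0.389
```

```bash
python3 - <<'E'
from h import *
from workcell import monitor
s=monitor.read_state();print(s["time"],s["tool_pos"],s["wrist_force"],s["width"]*85,s["q"].round(3))
print(Ro.from_rotvec(s["tcp_rot"]).as_matrix().round(4))
np.savez("grasp.npz",**s)
E
```

```text
13.175 [ 0.3705618  -0.33358311  0.04653721] [-0.64071966  0.68516286  5.65060875] 33.0859051863468 [-0.783  0.161  2.155  0.     0.824  0.965]
[[ 0.0015 -0.1766 -0.9843]
 [-0.0013 -0.9843  0.1766]
 [-1.      0.0011 -0.0017]]
```

```bash
cat >> h.py <<'E'
def plan(label,psi,d,pitch=20,tz=.0195,cur=None,tx=0.):
    p=np.radians(psi);q=np.radians(pitch)
    x=np.array([np.cos(q)*np.cos(p),np.cos(q)*np.sin(p),-np.sin(q)]);y=np.array([-np.sin(p),np.cos(p),0]);z=np.cross(x,y)
    nose=np.array(label)-d*x; org=nose-.079*x-.016*z; tcp=org+tz*z+tx*x
    R=np.stack([-z,-y,-x],1)
    return tcp,R,nose
E
python3 - <<'E'
from h import *
s=dict(np.load("grasp.npz"));R0=Ro.from_rotvec(s["tcp_rot"]).as_matrix();p0=s["tool_pos"]
for psi in (84,85,86):
    tcp,R,nose=plan([.488,.1155,.056],psi,.080)
    print(psi,"tcp",tcp.round(4),"nose",nose.round(4),"dmm",((tcp-p0)*1000).round(1),"rotvec deg",np.degrees(Ro.from_matrix(R@R0.T).as_rotvec()).round(2))
for psi in (84.8,):
    tcp,R,nose=plan([.488,.1155,.056],psi,.080,pitch=0); print(np.degrees(Ro.from_matrix(R@R0.T).as_rotvec()).round(2))
E
```

```text
84 tcp [ 0.4725 -0.0319  0.1137] nose [0.4801 0.0407 0.0834] dmm [101.9 301.7  67.1] rotvec deg [-13.48  18.05  93.1 ]
85 tcp [ 0.4751 -0.0322  0.1137] nose [0.4814 0.0406 0.0834] dmm [104.5 301.4  67.1] rotvec deg [-13.67  17.98  94.08]
86 tcp [ 0.4777 -0.0324  0.1137] nose [0.4828 0.0405 0.0834] dmm [107.1 301.2  67.1] rotvec deg [-13.86  17.9   95.07]
[-1.000e-02  1.300e-01  9.497e+01]
```

>>> {"op": "play_rows", "data": {
  "deltas": [
    {"x": 0,"y": 0,"z": 15,"wx": 0,"wy": 0,"wz": 0,"fingers": 1},
    {"x": 0,"y": 0,"z": 45,"wx": 0,"wy": 0,"wz": 0,"fingers": 1},
    {"x": 0,"y": 0,"z": 95,"wx": 0,"wy": 0,"wz": 0,"fingers": 1},
    {"x": 0,"y": 0,"z": 150,"wx": 0,"wy": 0,"wz": 0,"fingers": 1},
    {"x": 10,"y": 15,"z": 200,"wx": 0,"wy": 0,"wz": 8,"fingers": 1},
    {"x": 25,"y": 40,"z": 235,"wx": 0,"wy": 0,"wz": 17,"fingers": 1},
    {"x": 35,"y": 75,"z": 250,"wx": 0,"wy": 0,"wz": 26,"fingers": 1},
    {"x": 50,"y": 110,"z": 250,"wx": 0,"wy": 0,"wz": 35,"fingers": 1},
    {"x": 60,"y": 145,"z": 250,"wx": 0,"wy": 0,"wz": 45,"fingers": 1},
    {"x": 70,"y": 180,"z": 250,"wx": 0,"wy": 0,"wz": 55,"fingers": 1},
    {"x": 85,"y": 215,"z": 250,"wx": 0,"wy": 0,"wz": 65,"fingers": 1},
    {"x": 95,"y": 245,"z": 250,"wx": 0,"wy": 0,"wz": 75,"fingers": 1},
    {"x": 104.5,"y": 275,"z": 250,"wx": 0,"wy": 0,"wz": 85,"fingers": 1},
    {"x": 104.5,"y": 290,"z": 250,"wx": 0,"wy": 0,"wz": 95,"fingers": 1},
    {"x": 104.5,"y": 301.5,"z": 250,"wx": -6.9,"wy": 9,"wz": 94.7,"fingers": 1},
    {"x": 104.5,"y": 301.5,"z": 250,"wx": -13.7,"wy": 18,"wz": 94.1,"fingers": 1},
    {"x": 104.5,"y": 301.5,"z": 240,"wx": -13.7,"wy": 18,"wz": 94.1,"fingers": 1},
    {"x": 104.5,"y": 301.5,"z": 220,"wx": -13.7,"wy": 18,"wz": 94.1,"fingers": 1},
    {"x": 104.5,"y": 301.5,"z": 210,"wx": -13.7,"wy": 18,"wz": 94.1,"fingers": 1},
    {"x": 104.5,"y": 301.5,"z": 210,"wx": -13.7,"wy": 18,"wz": 94.1,"fingers": 1}
  ]
}}

```text
time: 15.68
tool_pos: [0.4731, -0.0326, 0.2537]
tcp_rot: [0.997, 0.916, -1.433]
wrist_force: [-1.1, 0.4, -0.3]
width: 0.393
```

```bash
python3 - <<'E'
from h import *
s,c=wrist("w8"); print(s["time"],s["tool_pos"],s["width"],Ro.from_rotvec(s["tcp_rot"]).as_matrix().round(3),s["q"].round(2))
from workcell import eyes
c=eyes.read_camera("top"); np.savez("top8.npz",**c)
cv2.imwrite("pics/s8.png",c["frame"][:,:,::-1])
E
```

```text
15.675 [ 0.47311884 -0.03264232  0.25373945] 0.3926067379931233 [[-0.034  0.996 -0.083]
 [-0.342 -0.09  -0.935]
 [-0.939 -0.004  0.344]] [ 0.11 -0.08  2.01 -0.36  1.3   0.31]
```

View pics/w8.png

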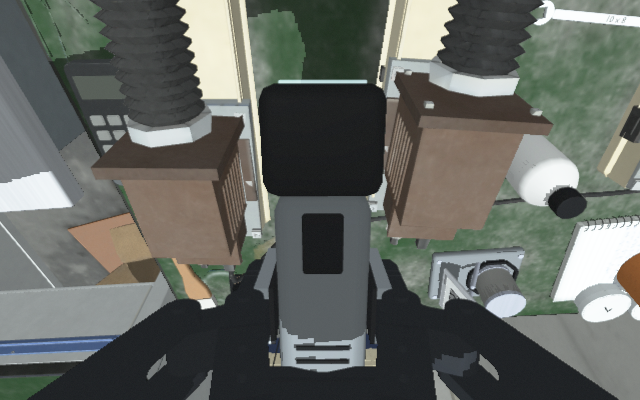

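View pics/s8.png

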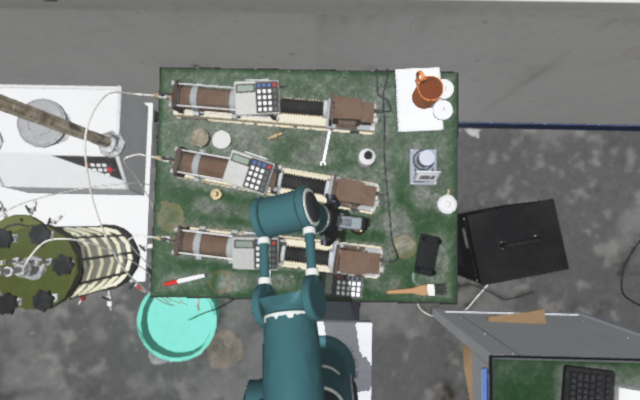

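The wrist view shows the reader held straight, with the nose window edge at (322,81) and the body centred on column 322. I'll check the in-hand pose in the tool frame.

```bash
python3 - <<'E'
from h import *
c=dict(np.load("w8.npz"));K=c["K"];T=c["tool_from_camera"]
v,u=np.mgrid[78:300,255:390];z=c["depth"][78:300,255:390]
p=np.stack([(u-K[0,2])/K[0,0]*z,(v-K[1,2])/K[1,1]*z,z],-1)@T[:3,:3].T+T[:3,3]
# reader frame (nominal): x=-tz, y=-ty, zup=-tx
q=p.reshape(-1,3); q=np.stack([-q[:,2],-q[:,1],-q[:,0]],1); q=q[(q[:,2]>-.03)&(q[:,2]<.03)]
top=q[q[:,2]>.008]
print(np.percentile(top,[1,50,99],axis=0).round(4))
for a in np.arange(0,.085,.01):
    e=top[abs(top[:,0]-a)<.004]
    if len(e): print(a.round(3),"y",np.percentile(e[:,1],[2,98]).round(4),e[:,1].mean().round(4),"z",np.median(e[:,2]).round(4))
E
```

```text
[[ 0.0047 -0.0197  0.0082]
 [ 0.0488  0.0001  0.0119]
 [ 0.0766  0.0197  0.0168]]
0.0 y [-0.0159  0.0154] 0.0001 z 0.0098
0.01 y [-0.0218  0.0217] 0.0 z 0.0108
0.02 y [-0.0148  0.0147] -0.0001 z 0.0113
0.03 y [-0.0149  0.0147] -0.0001 z 0.0113
0.04 y [-0.0147  0.0146] -0.0001 z 0.0097
0.05 y [-0.0185  0.0184] -0.0 z 0.0124
0.06 y [-0.0185  0.0184] 0.0 z 0.0124
0.07 y [-0.0184  0.0185] 0.0 z 0.0124
0.08 y [-0.0164  0.016 ] -0.0005 z 0.0097
```

```bash
cat >> h.py <<'E'
def aim(s,label,psi_n):
    R=Ro.from_rotvec(s["tcp_rot"]).as_matrix();X=-R[:,2];Y=-R[:,1];Z=-R[:,0]
    org=s["tool_pos"]-.0192*Z; nose=org+.079*X+.016*Z; r=np.array(label)-nose
    q=np.radians(20);p=np.radians(psi_n);n=np.array([np.cos(q)*np.cos(p),np.cos(q)*np.sin(p),-np.sin(q)])
    print("nose",nose.round(4),"label in nose",(r@X*1000).round(1),(r@Y*1000).round(1),(r@Z*1000).round(1),"ang",np.arccos(X@n).round(3),"beam pitch",np.degrees(np.arcsin(-X[2])).round(2),"yaw",np.degrees(np.arctan2(X[1],X[0])).round(2))
E
python3 - <<'E'
from h import *
from workcell import monitor
s=monitor.read_state()
tcp,R,n=plan([.488,.1155,.056],85,.080,tz=.0192)
R0=Ro.from_rotvec(s["tcp_rot"]).as_matrix()
print(((tcp-s["tool_pos"])*1000).round(1),np.degrees(Ro.from_matrix(R@R0.T).as_rotvec()).round(2))
aim(s,[.489,.1155,.056],88.6)
E
```

```text
[ 8.00e-01  1.00e-01 -1.42e+02] [ 0.11 -0.06  0.11]
nose [0.4807 0.0405 0.2252] label in nose 129.1 -1.7 -132.9 ang 0.061 beam pitch 20.11 yaw 84.9
```

>>> {"op": "play_rows", "data": {
  "deltas": [
    {"x": 1,"y": 0,"z": -20,"wx": 0,"wy": 0,"wz": 0,"fingers": 1},
    {"x": 1,"y": 0,"z": -45,"wx": 0,"wy": 0,"wz": 0,"fingers": 1},
    {"x": 1,"y": 0,"z": -70,"wx": 0,"wy": 0,"wz": 0,"fingers": 1},
    {"x": 1,"y": 0,"z": -95,"wx": 0,"wy": 0,"wz": 0,"fingers": 1},
    {"x": 1,"y": 0,"z": -115,"wx": 0,"wy": 0,"wz": 0,"fingers": 1},
    {"x": 1,"y": 0,"z": -130,"wx": 0,"wy": 0,"wz": 0,"fingers": 1},
    {"x": 1,"y": 0,"z": -140,"wx": 0,"wy": 0,"wz": 0,"fingers": 1},
    {"x": 1,"y": 0,"z": -142,"wx": 0,"wy": 0,"wz": 0,"fingers": 1},
    {"x": 1,"y": 0,"z": -142,"wx": 0,"wy": 0,"wz": 0,"fingers": 1},
    {"x": 1,"y": 0,"z": -142,"wx": 0,"wy": 0,"wz": 0,"fingers": 1}
  ]
}}

```text
time: 17.02
tool_pos: [0.476, -0.0313, 0.1141]
tcp_rot: [0.998, 0.914, -1.428]
wrist_force: [-0.1, -0.7, -0.8]
width: 0.394
```

```bash
python3 - <<'E'
from h import *
s,c=wrist("w9"); print(s["time"],s["tool_pos"],s["width"],s["wrist_force"],abs(s["joint_vel"]).max())
aim(s,[.489,.1155,.056],88.6)
P=cloud(c)
cv2.imwrite("pics/w9z.png",cv2.resize(c["frame"][0:100,240:400][:,:,::-1],None,fx=4,fy=4))
E
```

```text
17.025 [ 0.47602204 -0.03130205  0.11409293] 0.3942129274434022 [-0.12182139 -0.73388573 -0.83144262] 0.0014005082143395008
nose [0.4824 0.0415 0.0839] label in nose 79.4 -0.1 -0.7 ang 0.059 beam pitch 20.12 yaw 84.99
```

View pics/w9.png

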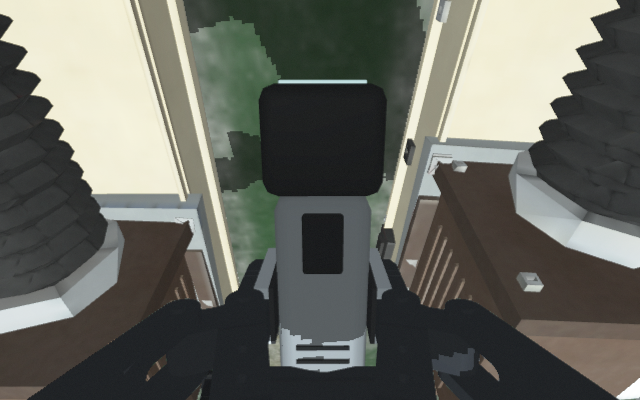

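The reader hangs clear between the controllers and the aim is on centre: 79 mm away, under 1 mm off, 0.06 rad. Holding, then rising.

>>> {"op": "play_rows", "data": {
  "deltas": [
    {"x": 0,"y": 0,"z": 0,"wx": 0,"wy": 0,"wz": 0,"fingers": 1},
    {"x": 0,"y": 0,"z": 0,"wx": 0,"wy": 0,"wz": 0,"fingers": 1},
    {"x": 0,"y": 0,"z": 0,"wx": 0,"wy": 0,"wz": 0,"fingers": 1},
    {"x": 0,"y": 0,"z": 0,"wx": 0,"wy": 0,"wz": 0,"fingers": 1},
    {"x": 0,"y": 0,"z": 0,"wx": 0,"wy": 0,"wz": 0,"fingers": 1},
    {"x": 0,"y": 0,"z": 0,"wx": 0,"wy": 0,"wz": 0,"fingers": 1},
    {"x": 0,"y": 0,"z": 0,"wx": 0,"wy": 0,"wz": 0,"fingers": 1},
    {"x": 0,"y": 0,"z": 0,"wx": 0,"wy": 0,"wz": 0,"fingers": 1},
    {"x": 0,"y": 0,"z": 0,"wx": 0,"wy": 0,"wz": 0,"fingers": 1},
    {"x": 0,"y": 0,"z": 0,"wx": 0,"wy": 0,"wz": 0,"fingers": 1},
    {"x": 0,"y": 0,"z": 0,"wx": 0,"wy": 0,"wz": 0,"fingers": 1},
    {"x": 0,"y": 0,"z": 0,"wx": 0,"wy": 0,"wz": 0,"fingers": 1},
    {"x": 0,"y": 0,"z": 20,"wx": 0,"wy": 0,"wz": 0,"fingers": 1},
    {"x": 0,"y": 0,"z": 60,"wx": 0,"wy": 0,"wz": 0,"fingers": 1},
    {"x": 0,"y": 0,"z": 110,"wx": 0,"wy": 0,"wz": 0,"fingers": 1},
    {"x": 0,"y": 0,"z": 160,"wx": 0,"wy": 0,"wz": 0,"fingers": 1},
    {"x": 0,"y": 0,"z": 190,"wx": 0,"wy": 0,"wz": 0,"fingers": 1},
    {"x": 0,"y": 0,"z": 190,"wx": 0,"wy": 0,"wz": 0,"fingers": 1}
  ]
}}

```text
time: 19.32
tool_pos: [0.477, -0.0313, 0.3064]
tcp_rot: [1.002, 0.911, -1.425]
wrist_force: [0.4, -0.1, -1.2]
width: 0.392
```

```bash
python3 - <<'E'
from h import *
from workcell import monitor
s=monitor.read_state();print(s["time"],s["tool_pos"],s["width"],s["q"].round(2))
R0=Ro.from_rotvec(s["tcp_rot"]).as_matrix()
for pitch in (20,):
  tcp,R,n=plan([.6206,-.319,.056],1.4,.080,pitch=pitch,tz=.0192)
  print("tcp",tcp.round(4),"nose",n.round(4),((tcp-s["tool_pos"])*1000).round(1),"rv",np.degrees(Ro.from_matrix(R@R0.T).as_rotvec()).round(2))
# intermediate: rotate about world z
for dz in (-20,-42,-62,-83.6):
  print(dz,np.degrees(Ro.from_matrix(Ro.from_euler('z',dz,degrees=True).as_matrix()).as_rotvec()))
E
```

```text
19.325 [ 0.47696984 -0.03125841  0.30639013] 0.39188068984929597 [ 0.11 -0.11  1.94 -0.35  1.39  0.28]
tcp [ 0.4723 -0.3226  0.1134] nose [ 0.5454 -0.3208  0.0834] [  -4.6 -291.4 -193. ] rv [  0.31   0.19 -83.6 ]
-20 [  0.   0. -20.]
-42 [  0.   0. -42.]
-62 [  0.   0. -62.]
-83.6 [  0.    0.  -83.6]
```

>>> {"op": "play_rows", "data": {
  "deltas": [
    {"x": 0,"y": -30,"z": 0,"wx": 0,"wy": 0,"wz": -8,"fingers": 1},
    {"x": 0,"y": -65,"z": 0,"wx": 0,"wy": 0,"wz": -17,"fingers": 1},
    {"x": 0,"y": -100,"z": 0,"wx": 0,"wy": 0,"wz": -26,"fingers": 1},
    {"x": 0,"y": -135,"z": 0,"wx": 0,"wy": 0,"wz": -35,"fingers": 1},
    {"x": 0,"y": -170,"z": 0,"wx": 0,"wy": 0,"wz": -45,"fingers": 1},
    {"x": 0,"y": -205,"z": 0,"wx": 0,"wy": 0,"wz": -55,"fingers": 1},
    {"x": -5,"y": -235,"z": 0,"wx": 0,"wy": 0,"wz": -65,"fingers": 1},
    {"x": -5,"y": -265,"z": 0,"wx": 0,"wy": 0,"wz": -75,"fingers": 1},
    {"x": -5,"y": -285,"z": -20,"wx": 0,"wy": 0,"wz": -83.6,"fingers": 1},
    {"x": -5,"y": -291.5,"z": -60,"wx": 0,"wy": 0,"wz": -83.6,"fingers": 1},
    {"x": -5,"y": -291.5,"z": -100,"wx": 0,"wy": 0,"wz": -83.6,"fingers": 1},
    {"x": -5,"y": -291.5,"z": -130,"wx": 0,"wy": 0,"wz": -83.6,"fingers": 1},
    {"x": -5,"y": -291.5,"z": -140,"wx": 0,"wy": 0,"wz": -83.6,"fingers": 1},
    {"x": -5,"y": -291.5,"z": -140,"wx": 0,"wy": 0,"wz": -83.6,"fingers": 1},
    {"x": -5,"y": -291.5,"z": -140,"wx": 0,"wy": 0,"wz": -83.6,"fingers": 1}
  ]
}}

```text
time: 21.2
tool_pos: [0.471, -0.3233, 0.1645]
tcp_rot: [1.79, 0.021, -2.557]
wrist_force: [-0.5, -0.3, -1.3]
width: 0.393
```

```bash
python3 - <<'E'
from h import *
from workcell import monitor
s=monitor.read_state();print(s["time"],s["tool_pos"],s["width"],s["q"].round(2))
R0=Ro.from_rotvec(s["tcp_rot"]).as_matrix()
tcp,R,n=plan([.6206,-.319,.056],1.4,.080,tz=.0192)
print(((tcp-s["tool_pos"])*1000).round(1),"rv",np.degrees(Ro.from_matrix(R@R0.T).as_rotvec()).round(2))
aim(s,[.6206,-.319,.056],1.4)
E
```

```text
21.2 [ 0.47104826 -0.32327891  0.16449084] 0.3930631705326359 [-0.54  0.33  1.73 -0.19  1.39  1.07]
[  1.3   0.7 -51.1] rv [ 0.02 -0.03 -0.01]
nose [ 0.5442 -0.3215  0.1344] label in nose 98.7 0.6 -47.5 ang 0.001 beam pitch 20.03 yaw 1.4
```

>>> {"op": "play_rows", "data": {
  "deltas": [
    {"x": 1,"y": 0.5,"z": -20,"wx": 0,"wy": 0,"wz": 0,"fingers": 1},
    {"x": 1,"y": 0.5,"z": -38,"wx": 0,"wy": 0,"wz": 0,"fingers": 1},
    {"x": 1,"y": 0.5,"z": -48,"wx": 0,"wy": 0,"wz": 0,"fingers": 1},
    {"x": 1,"y": 0.5,"z": -51,"wx": 0,"wy": 0,"wz": 0,"fingers": 1},
    {"x": 1,"y": 0.5,"z": -51,"wx": 0,"wy": 0,"wz": 0,"fingers": 1},
    {"x": 1,"y": 0.5,"z": -51,"wx": 0,"wy": 0,"wz": 0,"fingers": 1}
  ]
}}

```text
time: 21.95
tool_pos: [0.4717, -0.3227, 0.1128]
tcp_rot: [1.789, 0.022, -2.558]
wrist_force: [-0.6, 0.1, -0.2]
width: 0.397
```

```bash
python3 - <<'E'
from h import *
s,c=wrist("w10");print(s["time"],s["tool_pos"],s["width"],s["wrist_force"])
aim(s,[.6206,-.319,.056],1.4)
E
```

```text
21.95 [ 0.47171091 -0.3226575   0.11284296] 0.39651749890822363 [-0.64928236  0.1421748  -0.23928351]
nose [ 0.5448 -0.3209  0.0827] label in nose 80.4 0.0 0.9 ang 0.001 beam pitch 20.08 yaw 1.4
```

View pics/w10.png

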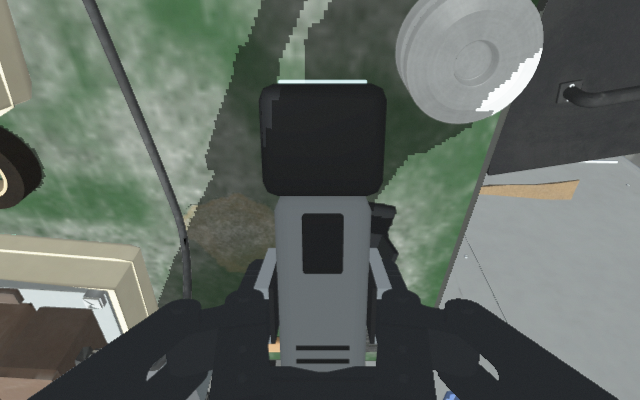

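The reader sits clear of the sample cap at (470,60), with the aim 80 mm away and under 1 mm off. Holding, then rising.

>>> {"op": "play_rows", "data": {
  "deltas": [
    {"x": 0,"y": 0,"z": 0,"wx": 0,"wy": 0,"wz": 0,"fingers": 1},
    {"x": 0,"y": 0,"z": 0,"wx": 0,"wy": 0,"wz": 0,"fingers": 1},
    {"x": 0,"y": 0,"z": 0,"wx": 0,"wy": 0,"wz": 0,"fingers": 1},
    {"x": 0,"y": 0,"z": 0,"wx": 0,"wy": 0,"wz": 0,"fingers": 1},
    {"x": 0,"y": 0,"z": 0,"wx": 0,"wy": 0,"wz": 0,"fingers": 1},
    {"x": 0,"y": 0,"z": 0,"wx": 0,"wy": 0,"wz": 0,"fingers": 1},
    {"x": 0,"y": 0,"z": 0,"wx": 0,"wy": 0,"wz": 0,"fingers": 1},
    {"x": 0,"y": 0,"z": 0,"wx": 0,"wy": 0,"wz": 0,"fingers": 1},
    {"x": 0,"y": 0,"z": 0,"wx": 0,"wy": 0,"wz": 0,"fingers": 1},
    {"x": 0,"y": 0,"z": 0,"wx": 0,"wy": 0,"wz": 0,"fingers": 1},
    {"x": 0,"y": 0,"z": 0,"wx": 0,"wy": 0,"wz": 0,"fingers": 1},
    {"x": 0,"y": 0,"z": 0,"wx": 0,"wy": 0,"wz": 0,"fingers": 1},
    {"x": 0,"y": 0,"z": 20,"wx": 0,"wy": 0,"wz": 0,"fingers": 1},
    {"x": 0,"y": 0,"z": 50,"wx": 0,"wy": 0,"wz": 0,"fingers": 1},
    {"x": -15,"y": 0,"z": 70,"wx": 0,"wy": 0,"wz": 0,"fingers": 1},
    {"x": -30,"y": 0,"z": 70,"wx": 0,"wy": 0,"wz": 0,"fingers": 1},
    {"x": -30,"y": 0,"z": 70,"wx": 0,"wy": 0,"wz": 0,"fingers": 1}
  ]
}}

```text
time: 24.12
tool_pos: [0.4401, -0.3221, 0.1823]
tcp_rot: [1.788, 0.022, -2.56]
wrist_force: [-0.4, 0.1, -1.5]
width: 0.391
```

```bash
python3 - <<'E'
from h import *
from workcell import monitor
s=monitor.read_state();print(s["time"],s["tool_pos"])
g=dict(np.load("grasp.npz"))
R0=Ro.from_rotvec(s["tcp_rot"]).as_matrix();R=Ro.from_rotvec(g["tcp_rot"]).as_matrix()
print(((g["tool_pos"]-s["tool_pos"])*1000).round(1),"rv",np.degrees(Ro.from_matrix(R@R0.T).as_rotvec()).round(2))
E
```

```text
24.125 [ 0.44006573 -0.3221408   0.18227281]
[ -69.5  -11.4 -135.7] rv [ -1.69 -20.21 -11.4 ]
```

>>> {"op": "play_rows", "data": {
  "deltas": [
    {"x": -20,"y": -3,"z": 0,"wx": -0.6,"wy": -7,"wz": -4,"fingers": 1},
    {"x": -45,"y": -7,"z": 0,"wx": -1.2,"wy": -14,"wz": -8,"fingers": 1},
    {"x": -69.5,"y": -11.5,"z": -20,"wx": -1.7,"wy": -20.2,"wz": -11.4,"fingers": 1},
    {"x": -69.5,"y": -11.5,"z": -55,"wx": -1.7,"wy": -20.2,"wz": -11.4,"fingers": 1},
    {"x": -69.5,"y": -11.5,"z": -85,"wx": -1.7,"wy": -20.2,"wz": -11.4,"fingers": 1},
    {"x": -69.5,"y": -11.5,"z": -100,"wx": -1.7,"wy": -20.2,"wz": -11.4,"fingers": 1},
    {"x": -69.5,"y": -11.5,"z": -100,"wx": -1.7,"wy": -20.2,"wz": -11.4,"fingers": 1},
    {"x": -69.5,"y": -11.5,"z": -100,"wx": -1.7,"wy": -20.2,"wz": -11.4,"fingers": 1}
  ]
}}

```text
time: 25.12
tool_pos: [0.3727, -0.3345, 0.0831]
tcp_rot: [-2.133, 0.192, 2.127]
wrist_force: [0.2, -0.1, -1.4]
width: 0.392
```

```bash
python3 - <<'E'
from h import *
s,c=wrist("w11");print(s["time"],s["tool_pos"])
g=dict(np.load("grasp.npz"))
R0=Ro.from_rotvec(s["tcp_rot"]).as_matrix();R=Ro.from_rotvec(g["tcp_rot"]).as_matrix()
print(((g["tool_pos"]-s["tool_pos"])*1000).round(1),"rv",np.degrees(Ro.from_matrix(R@R0.T).as_rotvec()).round(2))
E
```

```text
25.125 [ 0.37265735 -0.33445448  0.08310285]
[ -2.1   0.9 -36.6] rv [ 0.1   0.06 -0.06]
```

View pics/w11.png

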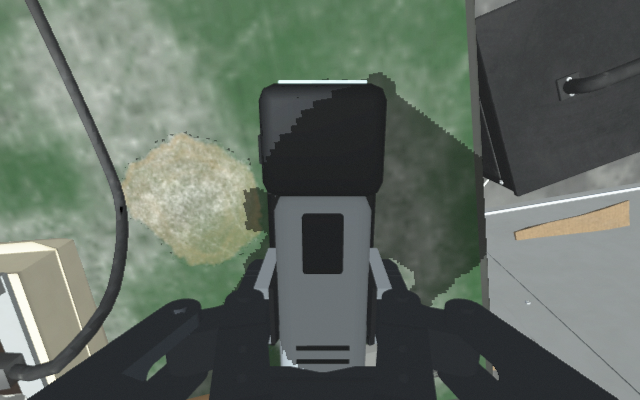

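The reader is over the cradle and in line with it, about 2 mm off. I'll correct for that, lower it and release.

>>> {"op": "play_rows", "data": {
  "deltas": [
    {"x": -2,"y": 1,"z": -10,"wx": 0,"wy": 0,"wz": 0,"fingers": 1},
    {"x": -2,"y": 1,"z": -22,"wx": 0,"wy": 0,"wz": 0,"fingers": 1},
    {"x": -2,"y": 1,"z": -31,"wx": 0,"wy": 0,"wz": 0,"fingers": 1},
    {"x": -2,"y": 1,"z": -35.5,"wx": 0,"wy": 0,"wz": 0,"fingers": 1},
    {"x": -2,"y": 1,"z": -36.5,"wx": 0,"wy": 0,"wz": 0,"fingers": 1},
    {"x": -2,"y": 1,"z": -36.5,"wx": 0,"wy": 0,"wz": 0,"fingers": 1}
  ]
}}

```text
time: 25.92
tool_pos: [0.3697, -0.3333, 0.0466]
tcp_rot: [-2.131, 0.191, 2.129]
wrist_force: [-3.8, 0.7, 6.9]
width: 0.391
```

```bash
python3 - <<'E'
from h import *
from workcell import monitor
s=monitor.read_state();g=dict(np.load("grasp.npz"))
print(s["time"],((g["tool_pos"]-s["tool_pos"])*1000).round(1),s["wrist_force"])
E
```

```text
25.925 [ 0.9 -0.3 -0. ] [-3.82134759  0.74745647  6.90090482]
```

Seated within 1 mm of the grasp pose. Opening and rising.

>>> {"op": "play_rows", "data": {
  "deltas": [
    {"x": 0,"y": 0,"z": 0,"wx": 0,"wy": 0,"wz": 0,"fingers": 0},
    {"x": 0,"y": 0,"z": 0,"wx": 0,"wy": 0,"wz": 0,"fingers": -0.6},
    {"x": 0,"y": 0,"z": 0,"wx": 0,"wy": 0,"wz": 0,"fingers": -1},
    {"x": 0,"y": 0,"z": 0,"wx": 0,"wy": 0,"wz": 0,"fingers": -1},
    {"x": 0,"y": 0,"z": 0,"wx": 0,"wy": 0,"wz": 0,"fingers": -1},
    {"x": 0,"y": 0,"z": 25,"wx": 0,"wy": 0,"wz": 0,"fingers": -1},
    {"x": 0,"y": 0,"z": 65,"wx": 0,"wy": 0,"wz": 0,"fingers": -1},
    {"x": 0,"y": 0,"z": 115,"wx": 0,"wy": 0,"wz": 0,"fingers": -1},
    {"x": 30,"y": 0,"z": 165,"wx": 0,"wy": 0,"wz": 0,"fingers": -1},
    {"x": 60,"y": 10,"z": 215,"wx": 0,"wy": 0,"wz": 0,"fingers": -1},
    {"x": 100,"y": 30,"z": 260,"wx": 0,"wy": 0,"wz": 5,"fingers": -1},
    {"x": 140,"y": 50,"z": 270,"wx": 0,"wy": 0,"wz": 10,"fingers": -1},
    {"x": 150,"y": 50,"z": 270,"wx": 0,"wy": 0,"wz": 10,"fingers": -1},
    {"x": 150,"y": 50,"z": 270,"wx": 0,"wy": 0,"wz": 10,"fingers": -1},
    {"x": 150,"y": 50,"z": 270,"wx": 0,"wy": 0,"wz": 10,"fingers": -1}
  ]
}}

```text
time: 27.8
tool_pos: [0.5184, -0.2832, 0.3144]
tcp_rot: [-2.219, 0.005, 2.221]
wrist_force: [0.0, -0.7, 0.5]
width: 1.001
```

```bash
python3 - <<'E'
from h import *
from workcell import eyes
s,c=wrist("w12");print(s["time"],s["tool_pos"],s["width"],s["wrist_force"]);P=cloud(c)
a=dict(np.load("w3.npz"));A=cloud(a);b=dict(np.load("w6.npz"));B=cloud(b)
for n,Q in(("before",A),("before2",B),("now",P)): rep(Q,n,(.28,.46),(-.40,-.27),(.0535,.068))
rep(P,"bottle",(.63,.74),(-.2,-.07),(.094,.11));rep(P,"cap",(.49,.59),(-.45,-.34),(.03,.045))
rep(P,"sp1top",(.62,.74),(-.355,-.28),(.0615,.067));rep(B,"sp1top before",(.62,.74),(-.355,-.28),(.0615,.067))
t=cloud(eyes.read_camera("top"));t0=cloud(dict(np.load("top0.npz")))
for n,Q in(("0",t0),("1",t)):
  rep(Q,"sp2 "+n,(.46,.52),(.10,.24),(.125,.14));rep(Q,"w "+n,(.51,.60),(.31,.39),(.03,.06))
E
```

```text
27.8 [ 0.51835116 -0.28315715  0.3143826 ] 1.0012338325024888 [ 0.01021783 -0.68102505  0.48720769]
before 3219 mean [ 0.3784 -0.3344  0.0572] rect [ 369.  -333.4] [ 40.  156.8] 80.1
before2 2953 mean [ 0.3792 -0.334   0.0572] rect [ 369.8 -333.1] [ 40.2 158.2] 79.8
now 3079 mean [ 0.3784 -0.3339  0.0574] rect [ 369.1 -332.9] [ 40.2 158.4] 79.7
bottle 52 mean [ 0.6706 -0.1298  0.098 ] rect [ 670.6 -129.8] [ 2.3 12.9] 2.4
cap 2186 mean [ 0.5394 -0.3897  0.0346] rect [ 538.2 -390.3] [61.3 60.9] 89.8
sp1top 862 mean [ 0.6597 -0.317   0.0628] rect [ 650.9 -317.8] [57.9 73.9] 0.2
sp1top before 1677 mean [ 0.6773 -0.3168  0.0625] rect [ 664.1 -316.2] [84.6 73.7] 2.0
sp2 0 219 mean [0.491  0.175  0.1318] rect [490.9 175.3] [44.9 48.1] 1.3
w 0 92 mean [0.5847 0.3491 0.044 ] rect [589.  348.1] [59.1 63.1] 31.8
sp2 1 217 mean [0.4909 0.175  0.132 ] rect [490.9 175.1] [45.  48.6] 1.8
w 1 93 mean [0.5849 0.348  0.0441] rect [588.8 347.8] [57.2 62.2] 33.8
```

View pics/w12.png

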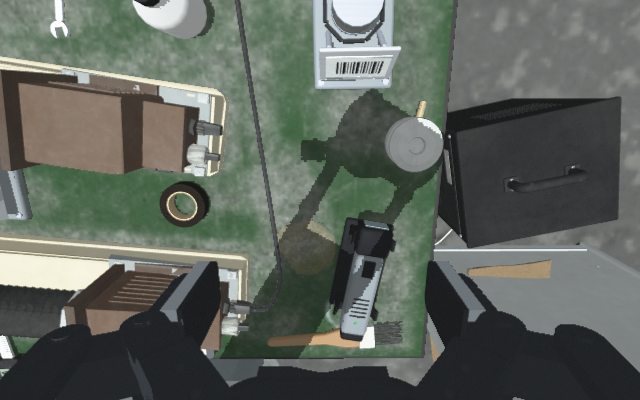

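The reader lies in its cradle at (365,270) as it did at the start. The bottle at (170,15) stands, and the cap, tape and specimens are unmoved. Handing in.

```bash
python3 -c "
from workcell import finish_job
print(finish_job())"
```

```text
the job is handed in; nothing more can be done
None
```

The job is done and handed in at about 28 s of the 72 s allowed. `finish_job()` gives no verdict, so what follows rests on my own measurements.

- **Bottle:** I stood it upright at about (0.682, -0.130). That is outside both label areas, on bare bench beside stand_1 rather than in the aisle behind stand_2, because the spot was easier to reach and clear of the cable.
- **Reads:** I read the tall specimen's label on stand_2 first, then the short one's on stand_1. Each was held for 1.5 s at about 80 mm, off centre by under 1 mm. The aim was 0.06 rad off square at stand_2, turned slightly on purpose to clear the controller, and 0.001 rad at stand_1. The wrist force stayed under about 1.5 N at both reads. These figures come from the measured arm pose and my label measurements.
- **Reader:** It is back in the cradle, nose the same way round, and released. Its centre is within 1 mm of where it was and its angle within 0.4 degrees.
- **Final checks:** The sample cap, weight_a and the tall specimen show no shift beyond measuring noise.
    - **Bottle and short specimen:** the last wrist image only partly covered them, so their final numbers there do not compare directly. In that picture both stand where they were left.
    - **Tape:** checked by eye only.

No check failed. The first move call was refused for missing keys and moved nothing.

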